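# Stow the packing kit tray and bolt it in with the ratchet wrench

### The job

Stow the packing kit for the night: set each loose kit tool that is out (stapler, clear tape roll, tape measure; not all are always there) flat in its own fitted pocket of the tray, and only when all are in, slide the tray fully home into the lock-up bay. Then put the ratchet wrench on the bay's lock nut and swing it to and fro to tighten the nut clockwise up to its stop, turning it only with the wrench, and finally lay the wrench back flat on the open table. Leave the glue stick, the ink pad and the note pad where they are.

Things in the scene. Friction and masses are not known exactly. Their poses are not given: they have to be found in the camera images.
- bay: Fixed grey roofed housing, 192 wide (its x) x 201 long (its y) x 80 high, place and yaw (about half a turn) vary. Origin on the table under the middle of its inside. Open mouth at its own -y end; inside 180 wide, 74 high, back wall's inner face at y = +97.5; no floor, the tray slides on the table. On the middle of the roof stands the lock nut round a fixed upright stud.
- bay_mouth (a point): Middle of the mouth's lower edge, on the table, 97.5 from the bay's origin along its -y. Low flared steel guides, 30 high, reach 40 out from both sides of the mouth. The drop bolt hangs 13 outside the mouth at bay x = -24.5, its foot 26 above the table while the nut is loose.
- stop_pin_a (a point): Top of a fixed upright steel pin on the roof, 10 thick, from the roof up to 128 above the table, 65 from the stud, 52 degrees from the bay's -y direction on its -x side. The handle of the seated wrench must point between the two pins; it can swing about 40 degrees either way from the bay's -y direction until it meets a pin.
- stop_pin_b (a point): Top of the other, like pin, on the bay's +x side.
- bay_home (a point): The bay's origin: the tray is fully home when its origin lies here with its axes parallel to the bay's (its far end then touches the back wall).
- nut_seat (a point): Point on the stud's axis where the wrench's origin lies when the wrench is seated: 105 above the table, on the fixed collar (28 across) round which the nut turns. Above it the stud is 17 across with a domed top, 138.5 above the table.
- lock_nut (a joint): Turn of the lock nut in rad; grows as it is tightened (clockwise seen from above), stop at 6.0; starts between 0 and 0.4. It stays where it is left; turning it takes about 0.3 N m. It drives a vertical drop bolt at the mouth down by 2.8 mm per rad, in front of the tray's end wall.
- nut_crown: The nut: steel disc 62 across on the bay's roof, from 80 to 96 above the table, with 12 upright radial lugs on top (30 degrees apart, tops 103 above the table). Origin is that of the bay.
- tray: Loose grey tray, 174 wide (x) x 195 long (y), 0.45 kg; origin centre of its underside. Floor 5 thick, rims and pocket walls 15 high. It starts outside, before the mouth, roughly in line; it goes into the bay along its +y. 3 side clearance either side in the bay. It may be slid on the table with the tools in it.
- tray_handle (a point): Middle of the tray's steel handle bar, 145.5 from the tray's origin at its -y end, 47 above its underside; the bar is 100 long along the tray's x, 12 thick (y), 14 high, carried by two arms at its ends.
- nest_stapler (a point): Middle of the floor of the long pocket (46 x 162, long side along the tray's y; at tray x = -59, y = 0), 5 above the tray's underside. The stapler's origin belongs here, long side along tray y, either way round.
- nest_tape (a point): Middle of the floor of the round pocket (95 across; at tray x = +34.5, y = +45), 5 above the tray's underside. The tape roll's origin belongs here, lying flat.
- nest_measure (a point): Middle of the floor of the smaller pocket (72 x 82, long side along the tray's y; at tray x = +34.5, y = -51.5), 5 above the tray's underside. The tape measure's origin belongs here, long side along tray y, either way round.
- stapler: Grey desk stapler, 36 x 150 (along its y) x 54 high, 0.3 kg; origin centre of its underside. The top arm is 20 wide between 28 and 54 above the underside: grasp across that. May be absent.
- tape_roll: Roll of clear packing tape lying flat, 85 across, 48 high; origin centre of its underside. Bore about 50 across, wall about 17 thick: grasp by the wall, one finger in the bore. May be absent.
- tape_measure: Yellow tape measure lying flat, 62 (x) x 70 (y), grippable sides 34 high, 0.21 kg; origin centre of its underside. Grasp across the 62. May be absent.
- wrench: Loose ratchet wrench lying flat on the table, 203 long, 0.28 kg. Origin: centre of the underside of its round head (64 across; flange 9 thick, sleeve to 25 high, hole 21 across right through). Handle to its own -x, 20 to 172 from the origin: bar 14 wide (soft sleeve looks 16), 8 to 22 above the underside. Seated with the handle to the bay's -y, its x axis is the bay's +y.
- wrench_latch (a point): Light spring latch (under 1 N) under the head, 24.5 from the origin on the side away from the handle; sticks out up to 6 and gives way upward. It catches the nut's lugs when the seated wrench is swung clockwise (seen from above) and slips over them when swung back. It moves on by whole lugs: a return swing of over 60 degrees gains two lugs.
- wrench_grip (a point): Point in the handle to hold, 105 from the wrench's origin along its -x, 15 above its underside.
- glue_stick: Bystander: standing glue stick, 28 across, 86 high.
- ink_pad: Bystander: flat stamp pad, 70 x 114 x 18.
- note_pad: Bystander: yellow note pad, 52 x 74 x 14.

How it is judged:
By the outcome, as a careful person would: the job done as asked, in the order asked, and still so for the second after the job is handed in, with the robot touching nothing.
Of stapler, tape_roll, tape_measure only 2 to 3 are there at a start; the rules pass over those that are not, and their reading is None.
At some moment in a run one of tape_roll, tape_measure, wrench may be knocked a few centimetres aside while the robot is not near it.
It also fails if it takes over 210 s, if anything falls off the work surface, if the arm or the gripper's body presses on something with over 40 N, if the wrist force passes 120 N, or if a joint passes its speed limit or range.

### The arm

A 7-joint arm with a two-finger parallel gripper is mounted at the origin on a cart in front of the work surface, level with it; the furniture and walls round the work are solid. World frame = base frame: x ahead of the robot, y to its left, z up, the work surface at z = 0. Lengths are in mm, angles in degrees, forces in N, time in s.
With the tool pointing down it reaches from about 400 to 750 mm from the base axis. Payload 19.5 kg.
Tool frame: the origin (TCP) lies midway between the tips of the shut fingers; the grasp point (between the pads) lies 19 mm behind it (env.pinch_z is the distance from the TCP to the grasp point, in mm); z points along the fingers, y is the line along which they close (so a half turn about z gives the same grasp; the last joint's range is limited). The gripper opens to 85 mm and grips with 20 to 120 N. Pads are 22 mm wide; open, the fingers measure 114 mm over their backs; the gripper's body (76 mm by 85 mm) begins 54 mm behind the grasp point. The pads swing forward as they close: fully open they stand 13 mm farther back than shut.
Start: joints at [-78.994, 40.479, -1.581, 85.061, 1.261, 54.483, -4.326], TCP at [133.203, 559.332, 231.268] pointing down, gripper open.
Joint ranges: [-155.06, 155.06], [-18.47, 123.98], [-90, 86.84], [0, 140.48], [-83.41, 263.41], [0, 116], [-161.91, 161.91]. Speed limits (degrees/s): [108.29, 108.29, 147.25, 147.25, 172.46, 172.46, 172.46].

### API

Orientations are given as a 3x3 rotation matrix whose columns are the frame's x, y, z axes.
In Python, from bench import env gives the robot as it stands. The module is installed in compiled form; this text tells all that it offers.
- The arm moves only by the tool carry_out, never from a script. Its argument "plan" is a list of rows, each a list of 3 entries, a list of its own where there are three numbers: the closure, from 0 (fully open) to 1 (shut), then the shift along the tool's x, y, z as a fraction of full scale, then the turn about the tool's z as a fraction of full scale. In form: [[claw, [dx, dy, dz], yaw], ...]. A call has 1 to 5 rows; each row shifts and turns the commanded pose from where the row before left it, along the tool's axes as they then stand; what a row does not reach is not made up. Full scale, the value 1, is 0.02 m for a shift and 60 degrees for a turn. A row lasts 1/8 s, in which the tool goes at most 62.5 mm and 10.7 degrees, less where a joint would pass 70% of its speed; a pose out of reach is approached as far as the arm can. A call with a number of a shift or a turn outside -1 to 1 is refused whole. A call with a gripper value outside its range is refused whole. The fingers move at their own pace and stop on an object; the grip force is fixed at half the most. Time passes only in rows, so rows that do not move let the fingers close. It gives the time, the measured TCP pose, the force, the opening and the grip force at its end, in the units of the state.
- env.read_state(): the state, without advancing time (a new reading comes with each control period).
- env.read_camera(name): name is "side" or "top" or "wrist"; returns the picture (480x640x3 uint8, red, green, blue); there is no depth.
- env.get_calibration(name): a dict with "K" (3x3 intrinsics, pixels), "cam_to_world" (4x4, takes a point from camera to world coordinates). Camera axes: x right, y down, z forward; pixel columns grow to the right and rows downward; lengths in mm; the calibration is good to about 2 mm. A picture is of the moment at which its call begins: read the wrist's pose just before it. get_calibration takes no time and is no camera call; for the wrist camera it gives the pose at the moment of the call.
- env.sign_off(): hands the job in; it is judged then, once.
The state is a dict: "time_s": time; "joints": joint angles; "joint_velocities": joint speeds; "effort": joint torques, N m; "position": TCP position; "eef_rot": TCP orientation; "force": force on the tool from outside, world axes, zero at the start; "ft_torque": the same for the moment, N m; "opening": finger opening in mm; "finger_force": force on a finger pad.
Only numpy, scipy, OpenCV 4.12 (cv2) and the standard library are available. Lean on these libraries where they do the work, as an engineer would, in place of code of your own. Each camera call takes 0.05 s, during which the arm holds its last target. There are 200 camera calls.

## Working session

There is one attempt and no reset: what is moved stays moved. The work goes in short steps, Python scripts to look and compute and a tool call to move; the robot and the scene stay as the last step left them, time stands still between calls to the robot, and variables do not carry over. Pictures are saved under pics/ and viewed, at most 14 in all, crops included, and the job is handed in when it is done.

Besides the shell and the picture viewer there is one more tool, called by a JSON object that holds its "fn" and its "kwargs". carry_out: Moves the arm, as the interface text tells. Its arguments: {"type":"object","properties":{"plan":{"type":"array"}},"required":["plan"]}

```bash
mkdir -p pics; python3 - <<'E'
from bench import env
import cv2,numpy as np
s=env.read_state(); print({k:np.round(v,3).tolist() for k,v in s.items()}, env.pinch_z)
for n in("top","side","wrist"):
    im=env.read_camera(n); cv2.imwrite(f"pics/{n}0.png",im[...,::-1])
    c=env.get_calibration(n); print(n,np.round(c["K"],1).tolist(),np.round(c["cam_to_world"],3).tolist())
E
```

```text
{'time_s': 0.0, 'joints': [-78.994, 40.515, -1.583, 85.083, 1.26, 54.484, -4.327], 'joint_velocities': [0.007, -0.051, 0.011, -0.054, 0.029, -0.086, -0.022], 'effort': [-0.0, -88.32, 1.235, -23.616, 0.017, 0.007, -0.0], 'position': [133.145, 559.099, 230.822], 'eef_rot': [[-0.973, 0.232, -0.0], [0.232, 0.973, -0.001], [-0.0, -0.001, -1.0]], 'force': [0.371, 0.66, 0.114], 'ft_torque': [0.009, -0.016, -0.007], 'finger_force': 0.0, 'opening': 85.223} 18.700000000000003
top [[588.4, 0.0, 324.5], [0.0, 588.4, 251.5], [0.0, 0.0, 1.0]] [[-0.002, -0.988, 0.153, 406.077], [-1.0, 0.001, -0.008, 88.793], [0.008, -0.153, -0.988, 1279.188], [0.0, 0.0, 0.0, 1.0]]
side [[551.5, 0.0, 314.0], [0.0, 551.5, 241.8], [0.0, 0.0, 1.0]] [[-0.952, -0.132, 0.277, 288.018], [-0.307, 0.371, -0.876, 1086.605], [0.013, -0.919, -0.394, 546.939], [0.0, 0.0, 0.0, 1.0]]
wrist [[410.1, 0.0, 321.4], [0.0, 410.1, 242.1], [0.0, 0.0, 1.0]] [[0.231, 0.927, 0.294, 57.944], [0.973, -0.22, -0.071, 577.348], [-0.001, 0.302, -0.953, 374.645], [0.0, 0.0, 0.0, 1.0]]
```

View pics/top0.png

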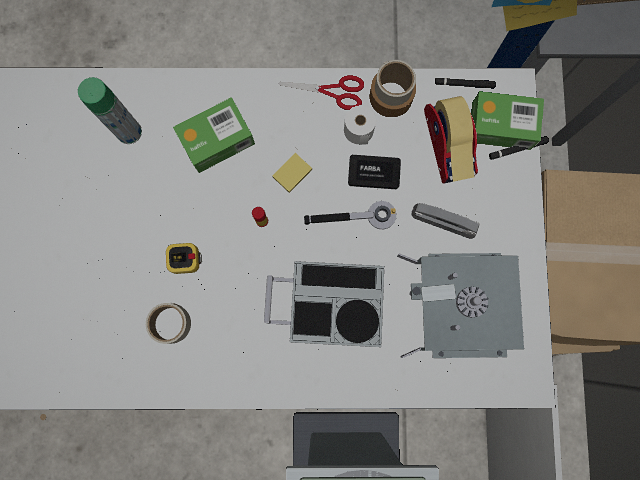

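View pics/side0.png

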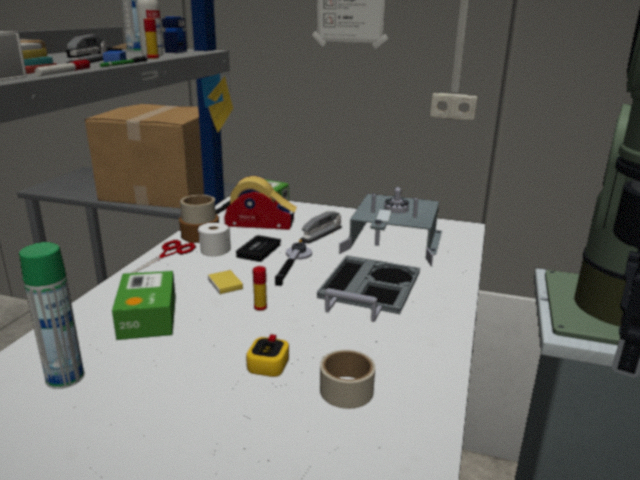

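```bash
cat > h.py <<'E'
import numpy as np, cv2
from bench import env
def ray(n,uv,z,cal=None):
    c=cal or env.get_calibration(n); K=np.array(c["K"]);T=np.array(c["cam_to_world"])
    uv=np.atleast_2d(np.array(uv,float)); d=np.c_[(uv-K[:2,2])/[K[0,0],K[1,1]],np.ones(len(uv))]@T[:3,:3].T
    o=T[:3,3]; return o[:2]+d[:,:2]*((z-o[2])/d[:,2])[:,None]
def proj(n,P,cal=None):
    c=cal or env.get_calibration(n); K=np.array(c["K"]);T=np.array(c["cam_to_world"])
    p=(np.atleast_2d(P)-T[:3,3])@T[:3,:3]; q=p@K.T; return q[:,:2]/q[:,2:]
E
python3 - <<'E'
import cv2,numpy as np
t=cv2.imread("pics/top0.png")
a=cv2.resize(t[235:365,130:390],None,fx=3,fy=3,interpolation=cv2.INTER_CUBIC)
b=cv2.resize(t[60:245,290:550],None,fx=3,fy=3,interpolation=cv2.INTER_CUBIC)
cv2.imwrite("pics/c1.png",a);cv2.imwrite("pics/c2.png",b)
cv2.imwrite("pics/c3.png",cv2.resize(t[195:365,300:530],None,fx=3.4,fy=3.4,interpolation=cv2.INTER_CUBIC))
E
```

```text
(no output)
```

View pics/c1.png

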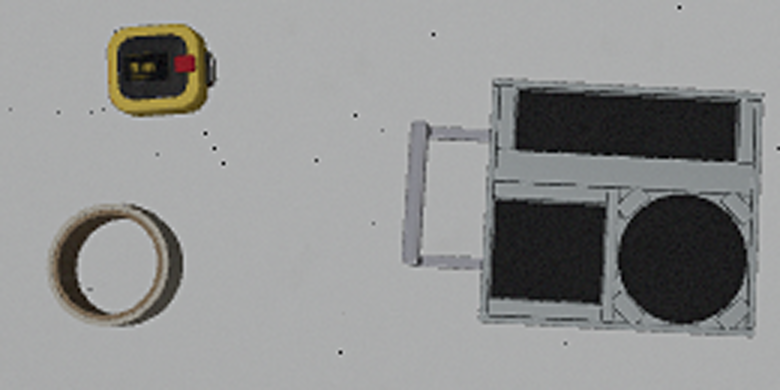

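View pics/c3.png

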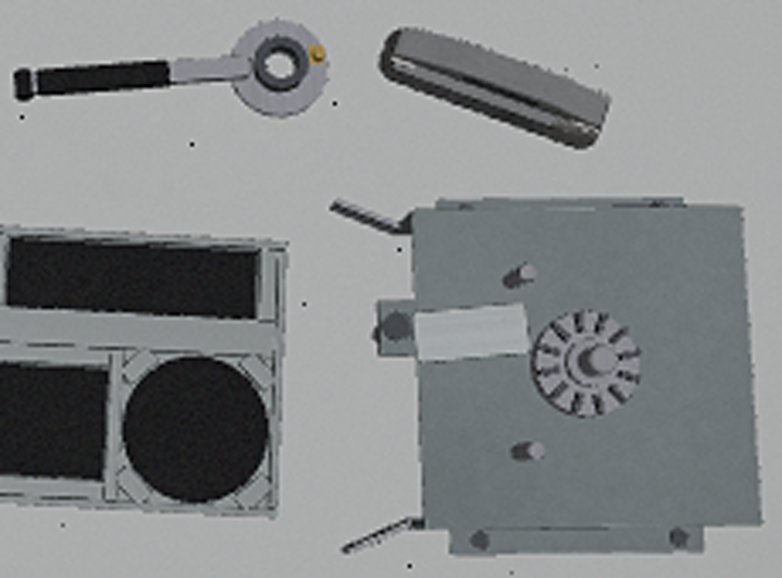

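```bash
cat > see.py <<'E'
from h import *
def top(im):
    hsv=cv2.cvtColor(im,cv2.COLOR_RGB2HSV); g=cv2.cvtColor(im,cv2.COLOR_RGB2GRAY)
    return hsv,g
def blobs(m,amin,k=3):
    m=cv2.morphologyEx(m.astype(np.uint8)*255,cv2.MORPH_CLOSE,np.ones((k,k)))
    cs,_=cv2.findContours(m,cv2.RETR_EXTERNAL,cv2.CHAIN_APPROX_NONE)
    return [c for c in cs if cv2.contourArea(c)>amin]
E
python3 - <<'E'
from see import *
im=cv2.imread("pics/top0.png")[...,::-1].copy(); hsv,g=top(im)
f=lambda c,z:ray("top",c.reshape(-1,2),z)
def rect(c,z): 
    r=cv2.minAreaRect(f(c,z).astype(np.float32)); return np.round(r[0],1),np.round(r[1],1),round(r[2],1)
def sub(m,x0,x1,y0,y1):
    o=np.zeros_like(m);o[y0:y1,x0:x1]=m[y0:y1,x0:x1];return o
dark=g<60
for c in blobs(sub(dark,285,390,255,350),200): print("pocket",cv2.boundingRect(c),rect(c,10))
nw=g<150
print(np.median(g[200:240,200:240]), "grey lvl")
for nm,b,z in [("tray+",(262,390,255,352),15),("bay",(395,530,245,362),80),("stapler",(408,484,198,242),30),("measure",(160,206,236,278),30),("roll",(140,195,300,346),24),("wrench",(300,402,196,234),9)]:
    for c in blobs(sub(nw,*b),100): print(nm,cv2.boundingRect(c),rect(c,z))
yel=(hsv[...,0]>15)&(hsv[...,0]<35)&(hsv[...,1]>120)
for c in blobs(sub(yel,160,206,236,278),50): print("measY",cv2.boundingRect(c),rect(c,32))
yp=sub((hsv[...,1]>100),380,402,200,222)
print("latch", f(np.argwhere(yp)[:,::-1].mean(0),25))
E
```

```text
pocket (336, 300, 44, 43) (array([452.1,   9.6]), array([90.4, 90.4]), 25.9)
pocket (293, 300, 39, 36) (array([458.4, 106.2]), array([80.9, 72.2]), 86.9)
pocket (302, 264, 75, 25) (array([548.5,  48.1]), array([160.5,  46.4]), 86.8)
173.0 grey lvl
tray+ (264, 261, 121, 87) (array([490.6,  80.8]), array([253.9, 175.5]), 86.8)
bay (397, 253, 128, 106) (array([ 482.1, -196.4]), array([214.2, 250.8]), 0.5)
stapler (411, 203, 69, 36) (array([ 671.5, -182.1]), array([147.8,  47.1]), 69.5)
measure (165, 243, 38, 31) (array([586.3, 380.7]), array([66.5, 77.7]), 5.7)
roll (146, 303, 45, 41) (array([447.7, 410. ]), array([93.4, 84. ]), 89.9)
wrench (304, 200, 93, 30) (array([671.1,  20.9]), array([ 64.8, 203.5]), 11.4)
measY (166, 243, 33, 31) (array([585.3, 383.4]), array([64. , 68.3]), 2.2)
latch [[689.83520709 -70.13485804]]
```

{"fn": "carry_out", "kwargs": {"plan": [[0, [0, 0, 0], 0.17], [0, [0, 0, 0], 0.17], [0, [0, 0, 0], 0.17], [0, [0, 0, 0], 0.17], [0, [0, 0, 0], 0.17]]}}

```text
time_s: 0.78
position: [133.2, 559.2, 231.1]
eef_rot: [[-0.427, 0.904, -0.0], [0.904, 0.427, -0.0], [-0.0, -0.0, -1.0]]
force: [-0.4, 0.2, 0.1]
opening: 85.8
finger_force: 0.0
```

{"fn": "carry_out", "kwargs": {"plan": [[0, [0, 0, 0], 0.17], [0, [0, 0, 0], 0.17], [0, [0, 0, 0], 0.087], [0, [0, 0, 0], 0], [0, [0, 0, 0], 0]]}}

```text
time_s: 1.4
position: [133.2, 559.3, 231.2]
eef_rot: [[-0.002, 1.0, -0.0], [1.0, 0.002, -0.0], [-0.0, -0.0, -1.0]]
force: [-0.4, 0.1, 0.5]
opening: 85.4
finger_force: 0.0
```

{"fn": "carry_out", "kwargs": {"plan": [[0, [-0.35, 0.9, 0], 0], [0, [-0.35, 0.9, 0], 0], [0, [-0.35, 0.9, 0], 0], [0, [-0.35, 0.9, 0], 0], [0, [-0.35, 0.9, 0], 0]]}}

```text
time_s: 2.02
position: [224.6, 523.7, 231.3]
eef_rot: [[0.001, 1.0, 0.0], [1.0, -0.001, -0.0], [-0.0, 0.0, -1.0]]
force: [-0.4, 0.8, 0.7]
opening: 85.4
finger_force: 0.0
```

{"fn": "carry_out", "kwargs": {"plan": [[0, [-0.35, 0.9, 0], 0], [0, [-0.35, 0.9, 0], 0], [0, [-0.35, 0.9, 0], 0], [0, [-0.35, 0.9, 0], 0], [0, [-0.35, 0.9, 0], 0]]}}

```text
time_s: 2.65
position: [314.4, 488.8, 231.2]
eef_rot: [[0.0, 1.0, -0.0], [1.0, -0.0, -0.0], [-0.0, -0.0, -1.0]]
force: [-0.4, -0.0, -0.3]
opening: 85.4
finger_force: 0.0
```

{"fn": "carry_out", "kwargs": {"plan": [[0, [-0.35, 0.9, 0], 0], [0, [-0.35, 0.9, 0], 0], [0, [-0.35, 0.9, 0], 0], [0, [-0.35, 0.9, 0], 0], [0, [-0.35, 0.9, 0], 0]]}}

```text
time_s: 3.28
position: [404.4, 453.8, 231.3]
eef_rot: [[0.0, 1.0, -0.0], [1.0, -0.0, -0.0], [-0.0, -0.0, -1.0]]
force: [0.4, 0.5, 0.2]
opening: 85.1
finger_force: 0.0
```

{"fn": "carry_out", "kwargs": {"plan": [[0, [-0.35, 0.9, 0], 0], [0, [-0.35, 0.9, 0], 0], [0, [-0.35, 0.9, 0], 0], [0, [-0.35, 0.9, 0], 0], [0, [-0.35, 0.9, 0], 0]]}}

```text
time_s: 3.9
position: [494.3, 418.7, 231.2]
eef_rot: [[0.0, 1.0, -0.0], [1.0, -0.0, -0.0], [-0.0, -0.0, -1.0]]
force: [0.2, 0.9, -0.4]
opening: 85.4
finger_force: 0.0
```

{"fn": "carry_out", "kwargs": {"plan": [[0, [-0.35, 0.9, 0], 0], [0, [-0.35, 0.9, 0], 0], [0, [-0.35, 0.9, 0], 0], [0, [-0.35, 0.9, 0], 0], [0, [-0.35, 0.9, 0], 0]]}}

```text
time_s: 4.53
position: [584.2, 383.5, 231.2]
eef_rot: [[0.0, 1.0, -0.0], [1.0, -0.0, -0.0], [-0.0, -0.0, -1.0]]
force: [-1.0, 0.1, 0.8]
opening: 85.5
finger_force: 0.0
```

```bash
cat >> h.py <<'E'
def st():
    s=env.read_state(); R=np.array(s["eef_rot"])
    print("t",round(s["time_s"],2),"p",np.round(s["position"],1),"ax",np.round(np.degrees(np.arctan2(R[1,0],R[0,0])),2),"z",np.round(R[:,2],3),"F",np.round(s["force"],1),"op",round(s["opening"],1),"ff",round(s["finger_force"],1),"j",np.round(s["joints"],0).tolist())
    return s
def snap(n,name):
    c=env.get_calibration(n); im=env.read_camera(n); cv2.imwrite(f"pics/{name}.png",im[...,::-1]); return im,c
E
python3 - <<'E'
from see import *
st(); im,c=snap("wrist","w1"); print(np.round(c["cam_to_world"],3).tolist())
hsv,g=top(im)
yel=(hsv[...,0]>15)&(hsv[...,0]<35)&(hsv[...,1]>120)
for b in blobs(yel,500): 
    r=cv2.minAreaRect(ray("wrist",b.reshape(-1,2),30,c).astype(np.float32)); print(cv2.boundingRect(b),r)
E
```

```text
t 4.53 p [584.2 383.5 231.2] ax 89.99 z [-0. -0. -1.] F [-1.   0.1  0.8] op 85.5 ff 0.0 j [-41.0, 55.0, 17.0, 53.0, -14.0, 74.0, -27.0]
[[1.0, 0.0, -0.0, 584.398], [0.0, -0.953, -0.303, 461.127], [-0.0, 0.303, -0.953, 374.885], [0.0, 0.0, 0.0, 1.0]]
(399, 352, 32, 38) ((673.7127685546875, 221.14727783203125), (23.704696655273438, 40.22319412231445), 20.262632369995117)
(292, 164, 72, 79) ((589.8595581054688, 385.6846008300781), (59.231258392333984, 67.14313507080078), 4.3648576736450195)
```

View pics/w1.png

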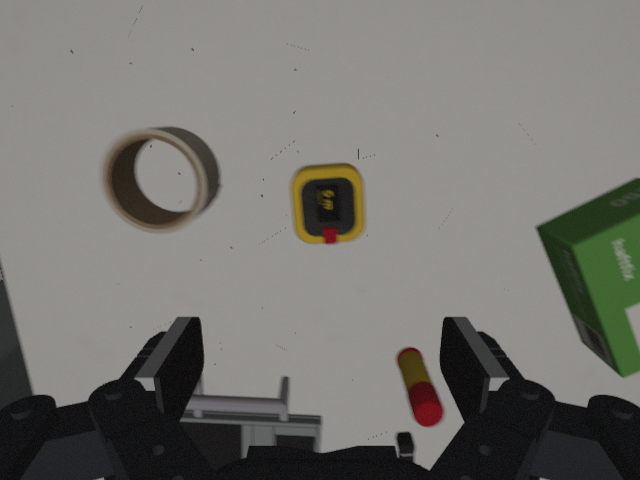

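{"fn": "carry_out", "kwargs": {"plan": [[0, [0.08, 0.2, 0], -0.06], [0, [0, 0, 0.95], 0], [0, [0, 0, 0.95], 0], [0, [0, 0, 0.95], 0], [0, [0, 0, 0.95], 0]]}}

```text
time_s: 5.2
position: [587.4, 385.6, 154.6]
eef_rot: [[-0.063, 0.998, -0.0], [0.998, 0.063, -0.0], [-0.0, -0.0, -1.0]]
force: [0.9, 0.8, 0.4]
opening: 85.6
finger_force: 0.0
```

{"fn": "carry_out", "kwargs": {"plan": [[0, [0, 0, 0.95], 0], [0, [0, 0, 0.95], 0], [0, [0, 0, 0.95], 0], [0, [0, 0, 0.95], 0], [0, [0, 0, 0.95], 0]]}}

```text
time_s: 5.82
position: [587.2, 385.7, 59.1]
eef_rot: [[-0.063, 0.998, -0.0], [0.998, 0.063, -0.0], [-0.0, -0.0, -1.0]]
force: [1.2, -0.1, -0.4]
opening: 85.6
finger_force: 0.0
```

{"fn": "carry_out", "kwargs": {"plan": [[0, [0, 0, 0.95], 0], [0, [0, 0, 0.9], 0], [0, [0, 0, 0], 0], [1, [0, 0, 0], 0], [1, [0, 0, 0], 0]]}}

```text
time_s: 6.45
position: [587.5, 386.1, 24.9]
eef_rot: [[-0.063, 0.998, 0.001], [0.998, 0.063, 0.001], [0.001, 0.001, -1.0]]
force: [-4.9, -2.4, 9.1]
opening: 56.5
finger_force: 61.9
```

{"fn": "carry_out", "kwargs": {"plan": [[1, [0, 0, 0], 0], [1, [0, 0, 0], 0], [1, [0, 0, 0], 0], [1, [0, 0, 0], 0], [1, [0, 0, 0], 0]]}}

```text
time_s: 7.08
position: [587.5, 386.0, 24.9]
eef_rot: [[-0.063, 0.998, 0.001], [0.998, 0.063, 0.001], [0.001, 0.001, -1.0]]
force: [-4.8, -2.8, 13.1]
opening: 56.4
finger_force: 61.5
```

{"fn": "carry_out", "kwargs": {"plan": [[0, [0, 0, 0], 0], [0, [0, 0, 0], 0], [0, [0, 0, 0], 0], [0, [0, 0, 0.5], 0], [0, [0, 0, 0.5], 0]]}}

```text
time_s: 7.7
position: [586.9, 385.7, 2.3]
eef_rot: [[-0.062, 0.998, -0.0], [0.998, 0.062, -0.0], [-0.0, -0.0, -1.0]]
force: [0.1, 0.2, 0.3]
opening: 85.3
finger_force: 0.0
```

{"fn": "carry_out", "kwargs": {"plan": [[1, [0, 0, 0], 0], [1, [0, 0, 0], 0], [1, [0, 0, 0], 0], [1, [0, 0, 0], 0], [1, [0, 0, 0], 0]]}}

```text
time_s: 8.32
position: [587.3, 385.8, 3.4]
eef_rot: [[-0.062, 0.998, 0.0], [0.998, 0.062, 0.0], [-0.0, 0.0, -1.0]]
force: [0.8, -0.3, 2.0]
opening: 59.4
finger_force: 65.1
```

{"fn": "carry_out", "kwargs": {"plan": [[1, [0, 0, -1], 0], [1, [0, 0, -1], 0], [1, [0, 0, -1], 0], [1, [0, 0, -1], 0], [1, [0, 0, -1], 0]]}}

```text
time_s: 8.95
position: [587.2, 385.8, 104.9]
eef_rot: [[-0.063, 0.998, 0.0], [0.998, 0.063, 0.0], [0.0, 0.0, -1.0]]
force: [-0.1, -0.3, -1.6]
opening: 59.4
finger_force: 65.2
```

```bash
python3 - <<'E'
from see import *
st(); im,c=snap("top","t2"); im2,c2=snap("wrist","w2"); im3,c3=snap("side","s2")
cv2.imwrite("pics/m2.png",np.hstack([cv2.resize(im2,(400,300)),cv2.resize(im3[200:440,180:500],(400,300))])[...,::-1])
hsv,g=top(im)
# tray pockets and roll remeasure
for b in blobs((g<60)&(np.indices(g.shape)[1]>285)&(np.indices(g.shape)[1]<390)&(np.indices(g.shape)[0]>255)&(np.indices(g.shape)[0]<350),200):
    r=cv2.minAreaRect(ray("top",b.reshape(-1,2),10,c).astype(np.float32)); print(np.round(r[0],1),np.round(r[1],1),r[2])
E
```

```text
t 8.95 p [587.2 385.8 104.9] ax 93.59 z [ 0.  0. -1.] F [-0.1 -0.3 -1.6] op 59.4 ff 65.2 j [-41.0, 62.0, 14.0, 61.0, -15.0, 59.0, -23.0]
[457.6 105.1] [78.6 70.7] 86.73165130615234
[451.6   9.3] [90.2 89.5] 89.87482452392578
[548.4  47.8] [159.9  46.2] 86.78352355957031
```

View pics/m2.png

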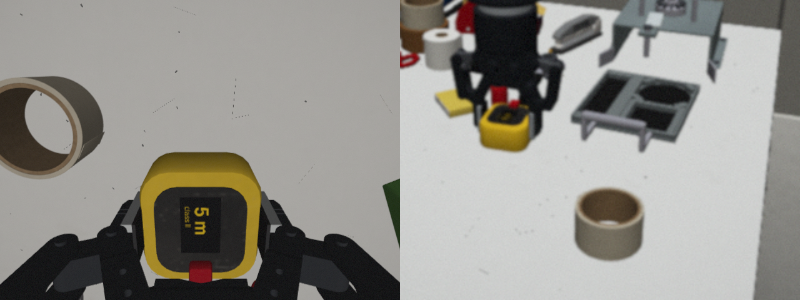

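{"fn": "carry_out", "kwargs": {"plan": [[1, [0, 0, 0], 0.114], [1, [-0.957, -0.376, 0], 0], [1, [-0.957, -0.376, 0], 0], [1, [-0.957, -0.376, 0], 0], [1, [-0.957, -0.376, 0], 0]]}}

```text
time_s: 9.72
position: [552.1, 310.3, 102.4]
eef_rot: [[0.057, 0.998, -0.001], [0.998, -0.057, -0.001], [-0.001, -0.001, -1.0]]
force: [0.0, -0.2, -2.4]
opening: 59.8
finger_force: 65.3
```

{"fn": "carry_out", "kwargs": {"plan": [[1, [-0.957, -0.376, 0], 0], [1, [-0.957, -0.376, 0], 0], [1, [-0.957, -0.376, 0], 0], [1, [-0.957, -0.376, 0], 0], [1, [-0.957, -0.376, 0], 0]]}}

```text
time_s: 10.35
position: [509.1, 217.0, 102.6]
eef_rot: [[0.057, 0.998, -0.001], [0.998, -0.057, -0.001], [-0.001, -0.001, -1.0]]
force: [1.0, 0.4, -2.4]
opening: 60.0
finger_force: 65.3
```

{"fn": "carry_out", "kwargs": {"plan": [[1, [-0.957, -0.376, 0], 0], [1, [-0.957, -0.376, 0], 0], [1, [-0.957, -0.376, 0], 0], [1, [-0.957, -0.376, 0], 0], [1, [-0.957, -0.376, 0], 0]]}}

```text
time_s: 10.98
position: [466.2, 123.6, 102.8]
eef_rot: [[0.057, 0.998, -0.001], [0.998, -0.057, -0.0], [-0.001, -0.001, -1.0]]
force: [0.7, -0.5, -2.2]
opening: 59.8
finger_force: 65.3
```

{"fn": "carry_out", "kwargs": {"plan": [[1, [-0.957, -0.376, 0], 0], [1, [0, 0, 0], 0], [1, [0, 0, 0], 0], [1, [0, 0, 0], 0], [1, [0, 0, 0], 0]]}}

```text
time_s: 11.6
position: [458.2, 105.9, 103.2]
eef_rot: [[0.056, 0.998, -0.0], [0.998, -0.056, -0.0], [-0.0, -0.0, -1.0]]
force: [0.7, 0.5, -2.2]
opening: 59.5
finger_force: 65.3
```

```bash
python3 - <<'E'
from see import *
s=st(); im,c=snap("wrist","w3")
hsv,g=top(im)
yel=(hsv[...,0]>15)&(hsv[...,0]<35)&(hsv[...,1]>120)
for b in blobs(yel,500):
    P=ray("wrist",b.reshape(-1,2),s["position"][2]-3+34,c); print(cv2.boundingRect(b),P.min(0),P.max(0))
E
```

```text
t 11.6 p [458.2 105.9 103.2] ax 86.77 z [-0. -0. -1.] F [ 0.7  0.5 -2.2] op 59.5 ff 65.3 j [-21.0, 45.0, 8.0, 115.0, -15.0, 21.0, -5.0]
(223, 243, 196, 204) [427.69762993  73.87497808] [488.8887286 148.1143753]
```

View pics/w3.png

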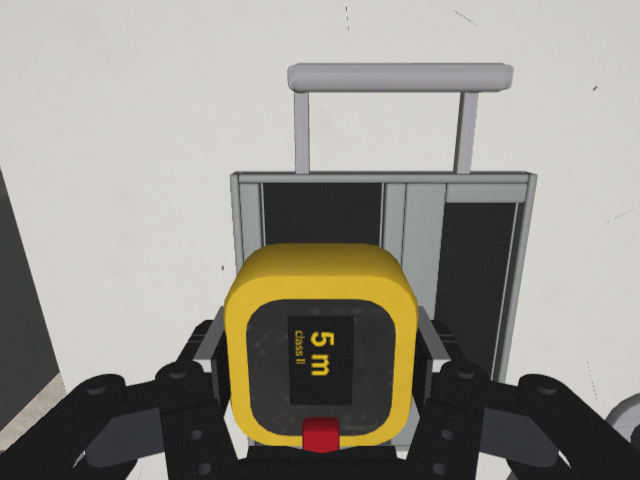

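{"fn": "carry_out", "kwargs": {"plan": [[1, [0, 0, 1], 0], [1, [0, 0, 1], 0], [1, [0, 0, 1], 0], [1, [0, 0, 1], 0], [1, [0, 0, 0.3], 0]]}}

```text
time_s: 12.28
position: [457.9, 105.5, 16.5]
eef_rot: [[0.057, 0.998, -0.001], [0.998, -0.057, -0.0], [-0.0, -0.001, -1.0]]
force: [-0.9, -0.0, -1.4]
opening: 59.7
finger_force: 65.2
```

{"fn": "carry_out", "kwargs": {"plan": [[1, [0, 0, 0.3], 0], [1, [0, 0, 0.15], 0], [1, [0, 0, 0], 0]]}}

```text
time_s: 12.65
position: [458.0, 105.6, 9.3]
eef_rot: [[0.057, 0.998, -0.0], [0.998, -0.057, 0.0], [0.0, -0.0, -1.0]]
force: [-2.9, -0.7, 23.3]
opening: 59.7
finger_force: 97.2
```

{"fn": "carry_out", "kwargs": {"plan": [[1, [0, 0, -0.05], 0], [0.1, [0, 0, 0], 0], [0.1, [0, 0, 0], 0], [0, [0, 0, 0], 0], [0, [0, 0, -0.5], 0]]}}

```text
time_s: 13.28
position: [457.9, 105.5, 19.3]
eef_rot: [[0.057, 0.998, -0.001], [0.998, -0.057, -0.0], [-0.0, -0.001, -1.0]]
force: [-0.4, 0.2, 0.2]
opening: 85.5
finger_force: 0.0
```

{"fn": "carry_out", "kwargs": {"plan": [[0, [0, 0, -1], 0], [0, [0, 0, -1], 0], [0, [0, 0, -1], 0], [0, [0, 0, -1], 0], [0, [0, 0, -1], 0]]}}

```text
time_s: 13.9
position: [458.2, 105.6, 120.6]
eef_rot: [[0.057, 0.998, 0.0], [0.998, -0.057, 0.0], [0.0, 0.0, -1.0]]
force: [0.2, 0.9, -0.3]
opening: 85.4
finger_force: 0.0
```

{"fn": "carry_out", "kwargs": {"plan": [[0, [0.5, 0, -1], 0], [0, [1, 0, -1], 0], [0, [1, 0, 0], 0], [0, [0, 0, 0], 0], [0, [0, 0, 0], 0]]}}

```text
time_s: 14.52
position: [460.9, 154.8, 159.5]
eef_rot: [[0.057, 0.998, -0.0], [0.998, -0.057, -0.0], [-0.0, -0.0, -1.0]]
force: [-0.2, -0.3, -0.5]
opening: 85.5
finger_force: 0.0
```

```bash
python3 - <<'E'
from see import *
st(); im,c=snap("wrist","w4"); im2,c2=snap("top","t4")
cv2.imwrite("pics/m4.png",np.hstack([cv2.resize(im,(400,300)),cv2.resize(im2[230:365,130:310],(400,300))])[...,::-1])
E
```

```text
t 14.53 p [460.9 154.8 159.5] ax 86.72 z [-0. -0. -1.] F [-0.2 -0.3 -0.5] op 85.5 ff 0.0 j [-29.0, 40.0, 12.0, 109.0, -15.0, 33.0, -10.0]
```

View pics/m4.png

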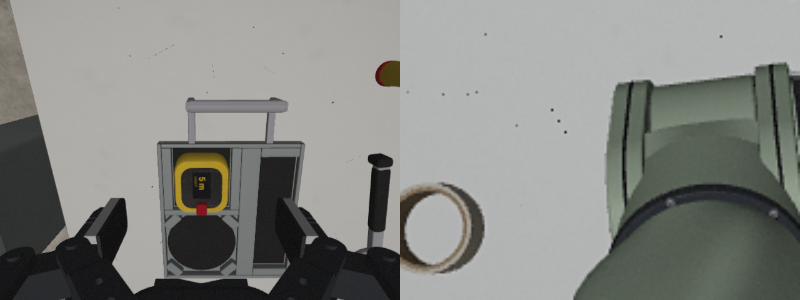

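{"fn": "carry_out", "kwargs": {"plan": [[0, [0.98, 0.02, 0], 0], [0, [0.98, 0.02, 0], 0], [0, [0.98, 0.02, 0], 0], [0, [0.98, 0.02, 0], 0], [0, [0.98, 0.02, 0], 0]]}}

```text
time_s: 15.25
position: [468.7, 254.3, 159.3]
eef_rot: [[0.057, 0.998, -0.0], [0.998, -0.057, -0.0], [-0.0, -0.0, -1.0]]
force: [0.2, -0.7, 1.1]
opening: 85.5
finger_force: 0.0
```

{"fn": "carry_out", "kwargs": {"plan": [[0, [0.98, 0.02, 0], 0], [0, [0.98, 0.02, 0], 0], [0, [0.98, 0.02, 0], 0], [0, [0.98, 0.02, 0], 0], [0, [0.98, 0.02, 0], 0]]}}

```text
time_s: 15.88
position: [476.1, 352.2, 159.2]
eef_rot: [[0.057, 0.998, -0.0], [0.998, -0.057, -0.0], [-0.0, -0.0, -1.0]]
force: [0.3, -0.4, -0.0]
opening: 85.3
finger_force: 0.0
```

{"fn": "carry_out", "kwargs": {"plan": [[0, [0.98, 0.02, 0], 0], [0, [0.98, 0.02, 0], 0], [0, [0.98, 0.02, 0], 0], [0, [0, 0, 0], 0], [0, [0, 0, 0], 0]]}}

```text
time_s: 16.5
position: [480.7, 409.1, 159.2]
eef_rot: [[0.057, 0.998, -0.0], [0.998, -0.057, -0.001], [-0.001, -0.0, -1.0]]
force: [-0.2, -0.6, 1.6]
opening: 85.6
finger_force: 0.0
```

```bash
python3 - <<'E'
from see import *
st(); im,c=snap("wrist","w5"); im2,c2=snap("top","t5")
hsv,g=top(im)
m=(hsv[...,1]>45)
m[300:]=0
for b in blobs(m,1500):
    print(cv2.boundingRect(b))
# bore floor: bright hole; lower rim circle at z=0
big=cv2.resize(im[60:330,150:510],(720,540)); cv2.imwrite("pics/w5c.png",big[...,::-1])
g2=cv2.cvtColor(im2,cv2.COLOR_RGB2GRAY); o=np.zeros(g2.shape,bool); o[296:350,138:200]=(g2<150)[296:350,138:200]
for b in blobs(o,200,5):
    P=ray("top",b.reshape(-1,2),48,c2); print("top",cv2.boundingRect(b),P.min(0),P.max(0))
    P=ray("top",b.reshape(-1,2),0,c2); print("top0",P.min(0),P.max(0))
E
```

```text
t 16.5 p [480.7 409.1 159.2] ax 86.72 z [-0.    -0.001 -1.   ] F [-0.2 -0.6  1.6] op 85.6 ff 0.0 j [-51.0, 52.0, 18.0, 78.0, -17.0, 53.0, -33.0]
(170, 102, 125, 126)
top (138, 296, 30, 54) [393.49665821 404.95007185] [502.76692075 468.56467816]
top0 [393.00618236 417.27601256] [506.53653722 483.37074557]
```

View pics/w5c.png

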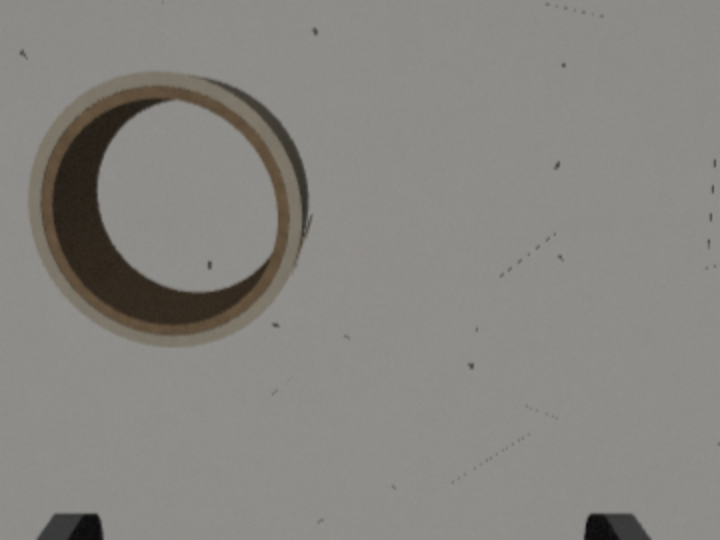

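```bash
python3 - <<'E'
from h import *
c=env.get_calibration("wrist")
print(ray("wrist",[[232,164.5],[164,164.5],[300,164.5],[232,96],[232,233],[176,164],[289,164]],48,c), env.read_state()["position"])
E
```

```text
[[428.69487992 458.77440745]
 [386.89706615 461.16588229]
 [470.48960864 456.38310911]
 [433.58611871 498.30745776]
 [423.28785438 415.07255165]
 [394.32343287 461.04603822]
 [463.7535788  457.07355224]] [480.87695068 408.98501644 159.38978732]
```

{"fn": "carry_out", "kwargs": {"plan": [[0.53, [0.757, -0.282, 0], 0], [0.53, [0.757, -0.282, 0], 0], [0.53, [0.757, -0.282, 0], 0], [0.53, [0, 0, 0], 0], [0.53, [0, 0, 0.9], 0]]}}

```text
time_s: 17.23
position: [467.0, 456.0, 141.9]
eef_rot: [[0.057, 0.998, 0.002], [0.998, -0.057, 0.001], [0.001, 0.002, -1.0]]
force: [-0.3, 0.8, -0.1]
opening: 40.6
finger_force: 0.0
```

{"fn": "carry_out", "kwargs": {"plan": [[0.53, [0, 0, 0.9], 0], [0.53, [0, 0, 0.9], 0], [0.53, [0, 0, 0.9], 0], [0.53, [0, 0, 0.2], 0], [0.53, [0, 0, 0], 0]]}}

```text
time_s: 17.85
position: [466.5, 455.9, 83.3]
eef_rot: [[0.057, 0.998, 0.0], [0.998, -0.057, -0.0], [-0.0, 0.0, -1.0]]
force: [0.7, -0.6, 0.5]
opening: 39.8
finger_force: 0.0
```

```bash
python3 - <<'E'
from see import *
st(); im,c=snap("wrist","w6")
E
```

```text
t 17.85 p [466.5 455.9  83.3] ax 86.74 z [ 0. -0. -1.] F [ 0.7 -0.6  0.5] op 39.8 ff 0.0 j [-54.0, 59.0, 16.0, 76.0, -19.0, 48.0, -36.0]
```

View pics/w6.png

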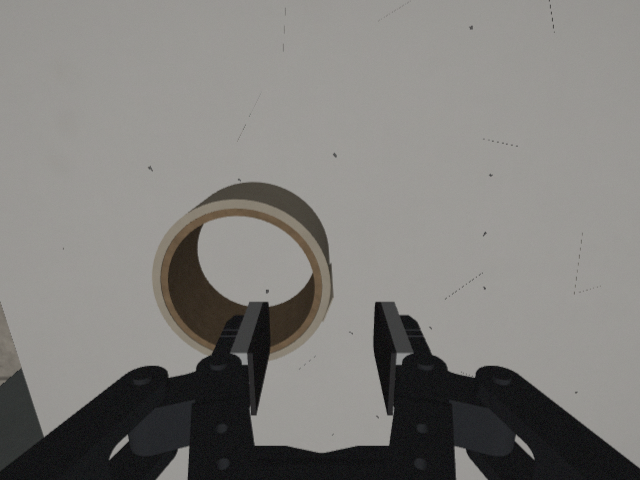

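{"fn": "carry_out", "kwargs": {"plan": [[0.53, [0, 0, 0.87], 0], [0.53, [0, 0, 0.87], 0], [0.53, [0, 0, 0.87], 0], [0.53, [0, 0, 0.87], 0], [0.53, [0, 0, 0], 0]]}}

```text
time_s: 18.52
position: [465.9, 455.3, 12.1]
eef_rot: [[0.057, 0.998, -0.002], [0.998, -0.057, -0.002], [-0.002, -0.001, -1.0]]
force: [1.1, 0.5, 0.9]
opening: 40.1
finger_force: 0.0
```

{"fn": "carry_out", "kwargs": {"plan": [[1, [0, 0, 0], 0], [1, [0, 0, 0], 0], [1, [0, 0, 0], 0], [1, [0, 0, 0], 0], [1, [0, 0, 0], 0]]}}

```text
time_s: 19.15
position: [466.7, 456.2, 14.4]
eef_rot: [[0.057, 0.998, 0.001], [0.998, -0.057, 0.001], [0.001, 0.001, -1.0]]
force: [0.1, 0.0, 6.7]
opening: 7.1
finger_force: 59.0
```

{"fn": "carry_out", "kwargs": {"plan": [[1, [0, 0, -1], 0], [1, [0, 0, -1], 0], [1, [0, 0, -1], 0], [1, [0, 0, -1], 0], [1, [0, 0, -0.5], 0]]}}

```text
time_s: 19.77
position: [466.7, 456.2, 105.6]
eef_rot: [[0.057, 0.998, 0.001], [0.998, -0.057, 0.001], [0.001, 0.001, -1.0]]
force: [0.6, -0.2, -1.4]
opening: 7.0
finger_force: 58.4
```

```bash
python3 - <<'E'
from see import *
st(); im,c=snap("wrist","w7"); im2,c2=snap("side","s7")
cv2.imwrite("pics/m7.png",np.hstack([cv2.resize(im,(400,300)),cv2.resize(im2[240:480,240:560],(400,300))])[...,::-1])
E
```

```text
t 19.77 p [466.7 456.2 105.6] ax 86.75 z [ 0.001  0.001 -1.   ] F [ 0.6 -0.2 -1.4] op 7.0 ff 58.4 j [-54.0, 57.0, 17.0, 75.0, -19.0, 50.0, -36.0]
```

View pics/m7.png

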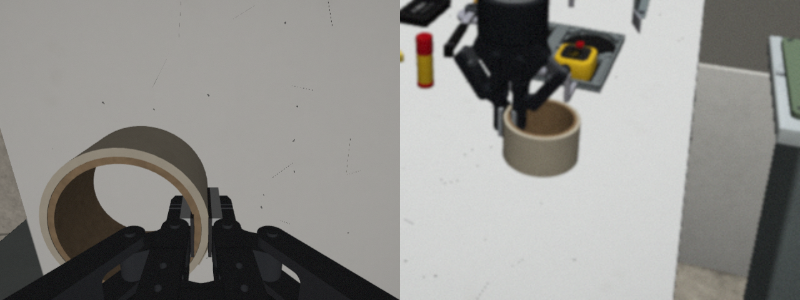

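```bash
cat >> see.py <<'E'
def box(m,x0,x1,y0,y1):
    o=np.zeros_like(m);o[y0:y1,x0:x1]=m[y0:y1,x0:x1];return o
def trayscan(im,c):
    hsv,g=top(im)
    for b in blobs(box(g<60,285,390,255,350),200):
        r=cv2.minAreaRect(ray("top",b.reshape(-1,2),10,c).astype(np.float32)); print("dark",cv2.boundingRect(b),np.round(r[0],1),np.round(r[1],1),round(r[2],1))
    yel=(hsv[...,0]>15)&(hsv[...,0]<35)&(hsv[...,1]>120)
    for b in blobs(box(yel,270,390,255,350),100):
        r=cv2.minAreaRect(ray("top",b.reshape(-1,2),37,c).astype(np.float32)); print("yel",np.round(r[0],1),np.round(r[1],1),round(r[2],1))
E
python3 - <<'E'
from see import *
im,c=snap("top","t7"); trayscan(im,c)
w=cv2.imread("pics/w7.png")[...,::-1].copy(); cw=env.get_calibration("wrist"); hsv,g=top(w)
m=(hsv[...,1]>70)&(g>60); ys,xs=np.where(m); print(xs.min(),xs.max(),ys.min(),ys.max())
# outer rim: scan row-wise / fit ellipse on tan mask hull
b=max(blobs(m,200),key=cv2.contourArea); P=ray("wrist",b.reshape(-1,2),139,cw)
print(cv2.boundingRect(b),cv2.minEnclosingCircle(P.astype(np.float32)),P.min(0),P.max(0))
E
```

```text
dark (336, 300, 44, 43) [452.1   9.6] [90.4 90.4] 25.9
dark (293, 300, 39, 36) [458.4 106.2] [80.9 72.2] 86.9
dark (302, 264, 75, 25) [548.5  48.1] [160.5  46.4] 86.8
yel [457.  106.5] [65.1 62.6] 89.8
76 321 251 452
(76, 251, 246, 168) ((429.3294677734375, 461.27069091796875), 37.586585998535156) [391.77682641 443.58868856] [466.78010532 498.64212461]
```

{"fn": "carry_out", "kwargs": {"plan": [[1, [-0.974, 0.106, 0], 0], [1, [-0.974, 0.106, 0], 0], [1, [-0.974, 0.106, 0], 0], [1, [-0.974, 0.106, 0], 0], [1, [-0.974, 0.106, 0], 0]]}}

```text
time_s: 20.55
position: [471.2, 357.2, 103.0]
eef_rot: [[0.057, 0.998, -0.001], [0.998, -0.057, -0.001], [-0.001, -0.001, -1.0]]
force: [-0.4, -0.0, -0.9]
opening: 7.2
finger_force: 58.4
```

{"fn": "carry_out", "kwargs": {"plan": [[1, [-0.974, 0.106, 0], 0], [1, [-0.974, 0.106, 0], 0], [1, [-0.974, 0.106, 0], 0], [1, [-0.974, 0.106, 0], 0], [1, [-0.974, 0.106, 0], 0]]}}

```text
time_s: 21.18
position: [476.5, 258.9, 103.6]
eef_rot: [[0.057, 0.998, -0.0], [0.998, -0.057, -0.0], [-0.0, -0.0, -1.0]]
force: [-0.2, 0.4, -0.7]
opening: 7.4
finger_force: 58.4
```

{"fn": "carry_out", "kwargs": {"plan": [[1, [-0.974, 0.106, 0], 0], [1, [-0.974, 0.106, 0], 0], [1, [-0.974, 0.106, 0], 0], [1, [-0.974, 0.106, 0], 0], [1, [-0.974, 0.106, 0], 0]]}}

```text
time_s: 21.8
position: [481.6, 161.1, 103.7]
eef_rot: [[0.057, 0.998, 0.0], [0.998, -0.057, -0.0], [-0.0, 0.0, -1.0]]
force: [-0.6, -1.3, -0.4]
opening: 6.9
finger_force: 58.4
```

{"fn": "carry_out", "kwargs": {"plan": [[1, [-0.974, 0.106, 0], 0], [1, [-0.974, 0.106, 0], 0], [1, [-0.974, 0.106, 0], 0], [1, [-0.974, 0.106, 0], 0], [1, [-0.974, 0.106, 0], 0]]}}

```text
time_s: 22.42
position: [486.5, 63.2, 103.8]
eef_rot: [[0.057, 0.998, 0.0], [0.998, -0.057, -0.0], [-0.0, 0.0, -1.0]]
force: [0.5, -0.3, -0.5]
opening: 7.3
finger_force: 58.4
```

{"fn": "carry_out", "kwargs": {"plan": [[1, [-0.974, 0.106, 0], 0], [1, [-0.974, 0.106, 0], 0], [1, [-0.974, 0.106, 0], 0], [1, [0, 0, 0], 0], [1, [0, 0, 0], 0]]}}

```text
time_s: 23.05
position: [489.5, 6.3, 103.7]
eef_rot: [[0.056, 0.998, -0.0], [0.998, -0.056, 0.0], [0.0, -0.0, -1.0]]
force: [0.0, 0.2, -0.5]
opening: 7.2
finger_force: 58.4
```

{"fn": "carry_out", "kwargs": {"plan": [[1, [0, 0, 1], 0], [1, [0, 0, 1], 0], [1, [0, 0, 1], 0], [1, [0, 0, 0.2], 0], [1, [0, 0, 0], 0]]}}

```text
time_s: 23.68
position: [489.7, 6.2, 40.0]
eef_rot: [[0.056, 0.998, -0.0], [0.998, -0.056, 0.0], [0.0, -0.0, -1.0]]
force: [-0.7, -0.6, -0.1]
opening: 7.3
finger_force: 58.5
```

```bash
python3 - <<'E'
from see import *
st(); w,cw=snap("wrist","w8"); hsv,g=top(w)
m=(hsv[...,1]>70)&(g>60)
for b in blobs(m,300):
    P=ray("wrist",b.reshape(-1,2),76,cw); print(cv2.boundingRect(b),P.min(0),P.max(0))
E
```

```text
t 23.68 p [489.7   6.2  40. ] ax 86.77 z [-0.  0. -1.] F [-0.7 -0.6 -0.1] op 7.3 ff 58.5 j [-7.0, 53.0, 4.0, 113.0, -12.0, 15.0, 4.0]
(76, 251, 246, 168) [415.66334283  -5.4813354 ] [490.09679726  49.15379172]
(195, 23, 20, 28) [464.94175999  99.24389005] [469.44925603 105.20345763]
(110, 0, 198, 153) [445.25044326  74.69992958] [491.88408131 111.07683041]
```

{"fn": "carry_out", "kwargs": {"plan": [[1, [-0.05, 0, 0.3], 0], [1, [0, 0, 0.3], 0], [1, [0, 0, 0.2], 0], [1, [0, 0, 0.15], 0], [1, [0, 0, 0], 0]]}}

```text
time_s: 24.35
position: [489.5, 4.8, 20.5]
eef_rot: [[0.057, 0.998, -0.0], [0.998, -0.057, -0.0], [-0.0, -0.0, -1.0]]
force: [-1.1, 0.5, -0.9]
opening: 7.1
finger_force: 58.5
```

{"fn": "carry_out", "kwargs": {"plan": [[0.6, [0, 0, 0], 0], [0.6, [0, 0, 0], 0], [0.6, [0, 0, 0], 0], [0.6, [0, 0, -0.5], 0], [0.6, [0, 0, -1], 0]]}}

```text
time_s: 24.98
position: [489.3, 4.8, 51.3]
eef_rot: [[0.057, 0.998, -0.001], [0.998, -0.057, -0.0], [-0.0, -0.001, -1.0]]
force: [-0.3, -0.6, 0.0]
opening: 34.0
finger_force: 0.0
```

{"fn": "carry_out", "kwargs": {"plan": [[0.6, [0, 0, -1], 0], [0.6, [0, 0, -1], 0], [0.4, [0, 0, -1], 0], [0.4, [0, 0, -1], 0], [0.4, [0, 0, -1], 0]]}}

```text
time_s: 25.6
position: [489.5, 4.8, 152.1]
eef_rot: [[0.057, 0.998, 0.0], [0.998, -0.057, 0.0], [0.0, 0.0, -1.0]]
force: [-0.4, 0.9, -0.5]
opening: 50.9
finger_force: 0.0
```

{"fn": "carry_out", "kwargs": {"plan": [[0.4, [-0.88, 0.96, -0.5], 0], [0.4, [-0.88, 0.96, -0.5], 0], [0.4, [-0.88, 0.96, -0.5], 0], [0.4, [-0.88, 0.96, -0.5], 0], [0.4, [-0.88, 0.96, 0], 0]]}}

```text
time_s: 26.22
position: [581.0, -89.2, 192.2]
eef_rot: [[0.057, 0.998, 0.001], [0.998, -0.057, -0.0], [-0.0, 0.001, -1.0]]
force: [0.4, 0.3, -0.3]
opening: 51.4
finger_force: 0.0
```

{"fn": "carry_out", "kwargs": {"plan": [[0.4, [-0.88, 0.96, 0], 0], [0.4, [-0.88, 0.96, 0], 0], [0.4, [-0.88, 0.96, 0], 0], [0.4, [-0.88, 0.96, 0], 0], [0.4, [-0.88, 0.96, 0], 0]]}}

```text
time_s: 26.85
position: [671.6, -182.4, 191.6]
eef_rot: [[0.057, 0.998, 0.0], [0.998, -0.057, -0.0], [-0.0, 0.0, -1.0]]
force: [-0.3, -0.2, -0.3]
opening: 51.4
finger_force: 0.0
```

{"fn": "carry_out", "kwargs": {"plan": [[0.4, [0, 0, 0], 0.143], [0.4, [0, 0, 0], 0.143], [0.4, [0, 0, 0], 0], [0.4, [0, 0, 0], 0], [0.4, [0, 0, 0], 0]]}}

```text
time_s: 27.48
position: [671.2, -181.8, 190.9]
eef_rot: [[0.347, 0.938, 0.0], [0.938, -0.347, -0.0], [0.0, 0.0, -1.0]]
force: [0.9, -0.6, -0.1]
opening: 51.3
finger_force: 0.0
```

```bash
python3 - <<'E'
from see import *
st(); w,cw=snap("wrist","w9"); im,c=snap("top","t9"); trayscan(im,c)
cv2.imwrite("pics/m9.png",np.hstack([cv2.resize(w,(480,360)),cv2.resize(im[250:358,255:399],(320,360))])[...,::-1])
E
```

```text
t 27.48 p [ 671.2 -181.8  190.9] ax 69.7 z [ 0. -0. -1.] F [ 0.9 -0.6 -0.1] op 51.3 ff 0.0 j [8.0, 56.0, 12.0, 58.0, -11.0, 68.0, -1.0]
dark (341, 304, 33, 33) [453.    8.4] [68.5 68.3] 26.3
dark (294, 300, 38, 36) [458.4 106.2] [80.7 72.3] 87.0
dark (302, 264, 75, 25) [548.5  48. ] [160.2  46.3] 86.8
yel [457.  106.5] [65.1 62.6] 89.8
```

View pics/m9.png

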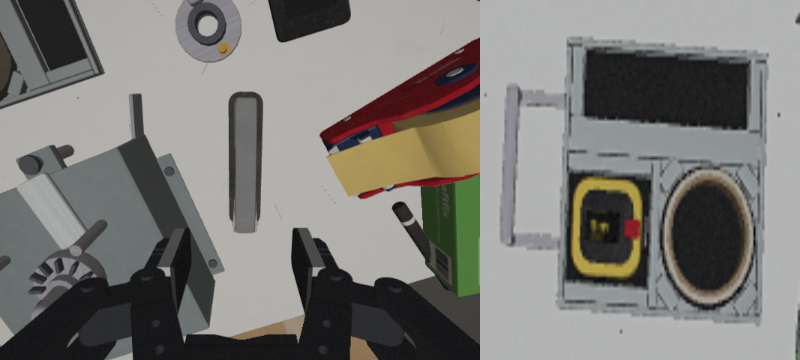

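```bash
python3 - <<'E'
from see import *
w=cv2.imread("pics/w9.png")[...,::-1].copy(); c=env.get_calibration("wrist"); hsv,g=top(w)
for r in (130,150,180,210,240,270,300,308):
    row=g[r,285:370].astype(int); e=np.where(np.abs(np.diff(row))>14)[0]+285; print(r,e.tolist())
col=g[100:330,326].astype(int); print((np.where(np.abs(np.diff(col))>14)[0]+100).tolist())
print(ray("wrist",[[326,122],[326,311]],0,c),ray("wrist",[[326,122],[326,311]],28,c),ray("wrist",[[326,128],[326,311]],54,c))
E
```

```text
130 [305, 306, 347, 348]
150 [303, 304, 311, 312, 313, 314, 341, 342, 349, 350]
180 [304, 312, 314, 341, 342, 348, 349]
210 [304, 305, 313, 314, 340, 341, 347, 348]
240 [302, 303, 304, 305, 313, 314, 340, 341, 346, 347, 348]
270 [304, 305, 310, 311, 314, 339, 341, 346, 347]
300 [308, 313, 314, 339, 343, 344]
308 [310, 314, 339, 342]
[120, 121, 122, 125, 129, 309, 310, 311]
[[ 698.98392271 -117.4039932 ]
 [ 642.51521453 -271.41340263]] [[ 698.92676969 -116.70919973]
 [ 647.18458678 -257.82776413]] [[ 697.56615439 -119.63015416]
 [ 651.52043245 -245.21252838]]
```

{"fn": "carry_out", "kwargs": {"plan": [[0.4, [-0.24, 0.185, 0.9], 0], [0.4, [0, 0, 0.9], 0], [0.4, [0, 0, 0.9], 0], [0.4, [0, 0, 0.9], 0], [0.4, [0, 0, 0.9], 0]]}}

```text
time_s: 28.2
position: [672.9, -187.8, 99.2]
eef_rot: [[0.349, 0.937, -0.001], [0.937, -0.349, -0.0], [-0.0, -0.0, -1.0]]
force: [0.1, -0.4, -0.6]
opening: 51.0
finger_force: 0.0
```

{"fn": "carry_out", "kwargs": {"plan": [[0.4, [0, 0, 0.9], 0], [0.4, [0, 0, 0.9], 0], [0.4, [0, 0, 0.9], 0], [0.4, [0, 0, 0.85], 0], [0.4, [0, 0, 0], 0]]}}

```text
time_s: 28.82
position: [672.5, -187.4, 28.3]
eef_rot: [[0.349, 0.937, -0.002], [0.937, -0.349, 0.0], [-0.0, -0.002, -1.0]]
force: [-0.2, 0.1, 0.1]
opening: 51.2
finger_force: 0.0
```

{"fn": "carry_out", "kwargs": {"plan": [[1, [0, 0, 0], 0], [1, [0, 0, 0], 0], [1, [0, 0, 0], 0], [1, [0, 0, 0], 0], [1, [0, 0, 0], 0]]}}

```text
time_s: 29.45
position: [673.7, -187.8, 30.7]
eef_rot: [[0.349, 0.937, 0.002], [0.937, -0.349, -0.001], [-0.0, 0.002, -1.0]]
force: [0.9, 0.0, 6.1]
opening: 19.3
finger_force: 59.9
```

{"fn": "carry_out", "kwargs": {"plan": [[1, [0, 0, -1], 0], [1, [0, 0, -1], 0], [1, [0, 0, -1], 0], [1, [0, 0, -1], 0], [1, [0, 0, -1], 0]]}}

```text
time_s: 30.08
position: [673.1, -187.6, 131.6]
eef_rot: [[0.349, 0.937, 0.001], [0.937, -0.349, -0.0], [-0.0, 0.001, -1.0]]
force: [0.1, 0.2, -2.9]
opening: 18.6
finger_force: 59.0
```

```bash
python3 - <<'E'
from see import *
st(); w,c=snap("wrist","w10"); hsv,g=top(w)
for r in (150,180,210,240,270,300,330,360,400):
    row=g[r,260:400].astype(int); e=np.where(np.abs(np.diff(row))>14)[0]+260; print(r,e.tolist())
col=g[60:420,326].astype(int); print((np.where(np.abs(np.diff(col))>14)[0]+60).tolist())
E
```

```text
t 30.07 p [ 673.1 -187.6  131.6] ax 69.58 z [ 0.001 -0.    -1.   ] F [ 0.1  0.2 -2.9] op 18.6 ff 59.0 j [9.0, 59.0, 12.0, 61.0, -11.0, 61.0, -0.0]
150 [276, 277, 291, 292, 350, 351, 352, 365, 366]
180 [277, 278, 290, 291, 351, 364, 365]
210 [278, 279, 290, 291, 350, 351, 363, 364]
240 [279, 280, 290, 291, 351, 352, 362, 363]
270 [280, 290, 291, 292, 350, 351, 361, 362]
300 [277, 278, 281, 290, 292, 350, 361, 364, 365, 370, 371]
330 [270, 271, 286, 292, 293, 349, 350, 355, 356, 371, 372, 388, 389, 390]
360 [278, 279, 280, 283, 284, 289, 292, 293, 348, 349, 353, 358, 359, 362, 363]
400 [284, 290, 291, 292, 294, 347, 348, 350, 352, 358]
[117, 118, 119, 134]
```

{"fn": "carry_out", "kwargs": {"plan": [[1, [0, 0, 0], -0.143], [1, [0, 0, 0], -0.143], [1, [0.95, -0.574, 0], 0], [1, [0.95, -0.574, 0], 0], [1, [0.95, -0.574, 0], 0]]}}

```text
time_s: 30.75
position: [641.5, -128.2, 130.2]
eef_rot: [[0.057, 0.998, 0.0], [0.998, -0.057, -0.0], [-0.0, 0.0, -1.0]]
force: [-0.5, -0.3, -1.9]
opening: 19.5
finger_force: 59.3
```

{"fn": "carry_out", "kwargs": {"plan": [[1, [0.95, -0.574, 0], 0], [1, [0.95, -0.574, 0], 0], [1, [0.95, -0.574, 0], 0], [1, [0.95, -0.574, 0], 0], [1, [0.95, -0.574, 0], 0]]}}

```text
time_s: 31.38
position: [589.7, -30.0, 130.2]
eef_rot: [[0.057, 0.998, 0.0], [0.998, -0.057, -0.0], [0.0, 0.0, -1.0]]
force: [0.8, -0.6, -2.8]
opening: 19.0
finger_force: 59.3
```

{"fn": "carry_out", "kwargs": {"plan": [[1, [0.95, -0.574, 0], 0], [1, [0.95, -0.574, 0], 0], [1, [0.95, -0.574, 0], 0], [1, [0.95, -0.574, 0], 0], [1, [0, 0, 0], 0]]}}

```text
time_s: 32.0
position: [548.1, 49.4, 130.2]
eef_rot: [[0.055, 0.999, 0.0], [0.999, -0.055, 0.001], [0.001, 0.0, -1.0]]
force: [0.2, -1.0, -2.1]
opening: 19.3
finger_force: 59.3
```

```bash
python3 - <<'E'
from see import *
s=st(); w,c=snap("wrist","w11"); hsv,g=top(w)
# tray -y end rim top edges and side rims in view, z=15
col=lambda x:(np.where(np.abs(np.diff(g[:260,x].astype(int)))>10)[0]).tolist()
for x in (240,260,300,400): print(x,col(x))
for r in (120,150,180): print(r,(np.where(np.abs(np.diff(g[r].astype(int)))>12)[0]).tolist())
# predicted pocket corners from top estimate
O=np.array([548.5,48.0]);ty=np.array([.057,.998]);tx=np.array([.998,-.057])
print(np.round(proj("wrist",[np.r_[O+a*tx+b*ty,15] for a in(-23,23) for b in (-81,81,0)],c),1).tolist())
E
```

```text
t 32.0 p [548.1  49.4 130.2] ax 86.86 z [ 0.     0.001 -1.   ] F [ 0.2 -1.  -2.1] op 19.3 ff 59.3 j [-13.0, 47.0, 9.0, 97.0, -11.0, 37.0, -2.0]
240 [79, 80, 82, 86, 87, 88, 89, 90, 91, 221, 222, 223, 224, 225, 233, 234, 235, 237, 238, 239, 240, 258]
260 [79, 80, 82, 86, 87, 88, 89, 90, 91]
300 [79, 81, 82, 86, 87, 88, 89, 90, 91, 107, 108, 109, 111, 112, 120, 121, 133, 134]
400 []
120 [81, 82, 87, 88, 89, 90, 91, 118, 119, 120, 121, 122, 182, 183, 184, 185, 204, 205, 219, 220, 227, 228, 229, 230, 245, 246, 248, 249, 283, 284, 285, 286, 288, 301, 303, 339, 340, 357, 358, 360, 361, 362, 363, 369, 370, 475, 476, 477, 478, 500, 501, 502, 542, 543, 544]
150 [86, 87, 92, 93, 94, 95, 96, 104, 113, 114, 115, 140, 141, 142, 143, 144, 145, 150, 158, 196, 197, 209, 210, 223, 224, 229, 230, 231, 232, 247, 248, 249, 250, 276, 277, 290, 291, 292, 350, 351, 352, 366, 368, 369, 507, 508, 539, 540]
180 [85, 86, 87, 88, 91, 92, 97, 98, 99, 100, 101, 109, 118, 119, 140, 141, 198, 199, 200, 212, 225, 226, 231, 232, 233, 248, 249, 251, 252, 277, 278, 290, 291, 292, 351, 352, 365, 367, 368, 507, 508, 538, 539, 540]
[[289.6, 345.2], [284.1, 108.5], [287.1, 237.5], [353.5, 345.3], [360.6, 108.7], [356.8, 237.7]]
```

{"fn": "carry_out", "kwargs": {"plan": [[1, [-0.06, 0, 1], 0], [1, [0, 0, 1], 0], [1, [0, 0, 1], 0], [1, [0, 0, 1], 0], [1, [0, 0, 0], 0]]}}

```text
time_s: 32.67
position: [548.2, 45.8, 49.0]
eef_rot: [[0.058, 0.998, -0.001], [0.998, -0.058, -0.001], [-0.001, -0.001, -1.0]]
force: [-0.3, 0.2, -2.5]
opening: 19.0
finger_force: 59.2
```

{"fn": "carry_out", "kwargs": {"plan": [[1, [0, 0, 0.25], 0], [1, [0, 0, 0.2], 0], [1, [0, 0, 0.15], 0], [1, [0, 0, 0.1], 0], [1, [0, 0, 0], 0]]}}

```text
time_s: 33.3
position: [548.5, 46.6, 35.8]
eef_rot: [[0.057, 0.998, 0.0], [0.998, -0.057, -0.0], [-0.0, 0.0, -1.0]]
force: [0.6, 0.4, -3.0]
opening: 19.0
finger_force: 59.3
```

{"fn": "carry_out", "kwargs": {"plan": [[0.5, [0, 0, 0], 0], [0.5, [0, 0, 0], 0], [0.5, [0, 0, 0], 0], [0.5, [0, 0, -1], 0], [0.5, [0, 0, -1], 0]]}}

```text
time_s: 33.92
position: [548.3, 46.6, 76.2]
eef_rot: [[0.057, 0.998, -0.0], [0.998, -0.057, -0.0], [-0.0, -0.0, -1.0]]
force: [0.3, -1.1, -0.3]
opening: 42.7
finger_force: 0.0
```

{"fn": "carry_out", "kwargs": {"plan": [[0.5, [0, 0, -1], 0], [0.5, [0, 0, -1], 0], [0.5, [0, 0, -1], -0.167], [0.5, [0, 0, 0], -0.167], [0.5, [0, 0, 0], -0.167]]}}

```text
time_s: 34.55
position: [548.5, 46.7, 136.0]
eef_rot: [[-0.456, 0.89, 0.001], [0.89, 0.456, -0.0], [-0.0, 0.0, -1.0]]
force: [0.1, 0.7, 0.5]
opening: 42.8
finger_force: 0.0
```

{"fn": "carry_out", "kwargs": {"plan": [[0.5, [0, 0, 0], -0.167], [0.5, [0, 0, 0], -0.167], [0.5, [0, 0, 0], -0.167], [0.5, [0, 0, 0], -0.167], [0.5, [0, 0, 0], -0.167]]}}

```text
time_s: 35.17
position: [548.4, 46.6, 135.8]
eef_rot: [[-0.975, 0.221, 0.0], [0.221, 0.975, -0.0], [-0.0, -0.0, -1.0]]
force: [-0.4, -1.1, -0.1]
opening: 43.0
finger_force: 0.0
```

{"fn": "carry_out", "kwargs": {"plan": [[0.5, [0, 0, 0], -0.164], [0.5, [0.263, 0.922, 0], 0], [0.5, [0.263, 0.922, 0], 0], [0.5, [0.263, 0.922, 0], 0], [0.5, [0.263, 0.922, 0], 0]]}}

```text
time_s: 35.8
position: [531.0, 123.7, 135.8]
eef_rot: [[-0.998, 0.058, -0.0], [0.058, 0.998, 0.0], [0.0, 0.0, -1.0]]
force: [0.5, -0.1, -0.5]
opening: 42.7
finger_force: 0.0
```

{"fn": "carry_out", "kwargs": {"plan": [[0.5, [0.263, 0.922, 0], 0], [0.5, [0.263, 0.922, 0], 0], [0.5, [0.263, 0.922, 0], 0], [0.5, [0.263, 0.922, 0], 0], [0.5, [0, 0, 0], 0]]}}

```text
time_s: 36.42
position: [514.2, 198.2, 135.7]
eef_rot: [[-0.998, 0.055, -0.0], [0.055, 0.998, 0.001], [0.0, 0.001, -1.0]]
force: [0.7, -0.9, -0.5]
opening: 42.7
finger_force: 0.0
```

```bash
python3 - <<'E'
from see import *
st(); w,c=snap("wrist","w12"); im,ct=snap("top","t12"); sd,_=snap("side","s12")
g=cv2.cvtColor(im,cv2.COLOR_RGB2GRAY)
cv2.imwrite("pics/m12.png",np.hstack([cv2.resize(w,(400,300)),cv2.resize(im[190:370,255:535],(400,300))])[...,::-1])
trayscan(im,ct)
E
```

```text
t 36.42 p [514.2 198.2 135.7] ax 176.85 z [-0.     0.001 -1.   ] F [ 0.7 -0.9 -0.5] op 42.7 ff 0.0 j [-17.0, 46.0, -15.0, 96.0, 17.0, 39.0, 47.0]
dark (345, 304, 29, 31) [461.6  -2.3] [68.8 42.4] 37.8
dark (285, 262, 92, 88) [489.3  74.9] [197.3 177.2] 83.4
```

View pics/m12.png

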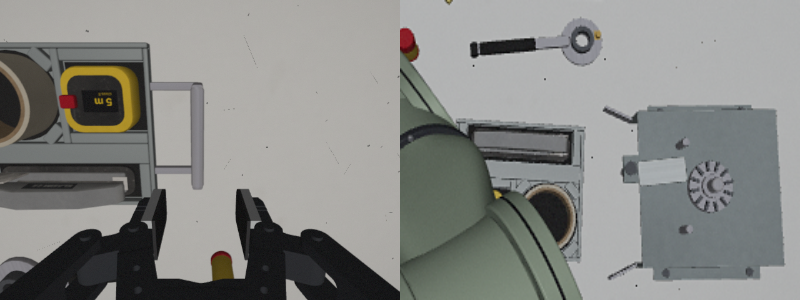

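```bash
python3 - <<'E'
from see import *
im=cv2.imread("pics/top0.png")[...,::-1].copy(); g=cv2.GaussianBlur(cv2.cvtColor(im,cv2.COLOR_RGB2GRAY),(3,3),0).astype(float)
def edge(line,i0,i1):  # strongest subpixel gradient
    d=np.abs(np.gradient(line[i0:i1])); k=d.argmax(); a=max(k-2,0); w=d[a:k+3]; return i0+a+(w*np.arange(len(w))).sum()/w.sum()
L={}
L['mouth']=[[edge(g[r],412,432),r] for r in list(range(262,282))+list(range(306,348))]
L['back']=[[edge(g[r],510,532),r] for r in range(262,350)]
L['top']=[[c,edge(g[:,c],248,264)] for c in list(range(426,434))+list(range(506,516))]
L['bot']=[[c,edge(g[:,c],340,356)] for c in list(range(428,430))+list(range(509,520))]
for k,p in L.items():
    P=ray("top",p,80); v=cv2.fitLine(P.astype(np.float32),cv2.DIST_HUBER,0,.01,.01).ravel(); print(k,np.round(v,3),"ang",np.degrees(np.arctan2(v[1],v[0])).round(2), np.abs((P-v[2:])@[-v[1],v[0]]).mean().round(2))
print("pins",ray("top",[[455.3,275],[457.4,327.4]],128),"stud",ray("top",[476.5,300.9],138.5),"nut",ray("top",[472,301.8],100))
w=cv2.imread("pics/w12.png")[...,::-1].copy(); c=env.get_calibration("wrist"); gw=cv2.cvtColor(w,cv2.COLOR_RGB2GRAY).astype(int)
for r in (160,190,220,250,280): print(r,(np.where(np.abs(np.diff(gw[r,285:345]))>10)[0]+285).tolist())
for x in (312,318): print(x,(np.where(np.abs(np.diff(gw[100:330,x]))>10)[0]+100).tolist())
print(ray("wrist",[[316,136],[316,301],[307,218],[325,218]],54,c))
E
```

```text
mouth [ 1.00000e+00  1.40000e-02  4.58398e+02 -1.19394e+02] ang 0.8 0.97
back [ 1.00000e+00  1.20000e-02  4.58188e+02 -3.21076e+02] ang 0.7 0.18
top [ 1.90000e-02  1.00000e+00  5.85354e+02 -2.36690e+02] ang 88.9 0.68
bot [ 9.00000e-03 -1.00000e+00  3.91442e+02 -2.68738e+02] ang -89.48 0.18
pins [[ 536.88542218 -178.05852986]
 [ 434.42914522 -178.43850789]] stud [[ 485.10278003 -214.9993287 ]] nut [[ 485.98248692 -216.13633129]]
160 [303, 304, 306, 325, 326]
190 [303, 304, 305, 306, 323, 325, 326]
220 [304, 305, 306, 323, 325, 326]
250 [304, 305, 307, 325, 326]
280 [304, 305, 306, 307, 323, 324, 325, 326]
312 [130, 131, 134, 135, 302, 303]
318 [130, 131, 132, 134, 135, 302, 303]
[[449.73571978 196.75367208]
 [546.19295546 190.83139775]
 [494.35753123 188.91042365]
 [494.94051016 199.08165284]]
```

{"fn": "carry_out", "kwargs": {"plan": [[0.62, [0.78, -0.115, 0], 0], [0.62, [0.77, -0.115, 0], 0], [0.62, [0, 0, 0.8], 0], [0.62, [0, 0, 0.8], 0], [0.62, [0, 0, 0.8], 0]]}}

```text
time_s: 37.2
position: [483.9, 192.7, 87.3]
eef_rot: [[-0.998, 0.058, 0.0], [0.058, 0.998, -0.0], [-0.0, -0.0, -1.0]]
force: [0.8, 0.2, -0.0]
opening: 32.5
finger_force: 0.0
```

{"fn": "carry_out", "kwargs": {"plan": [[0.62, [0, 0, 0.8], 0], [0.62, [0, 0, 0.8], 0], [0.62, [0, 0, 0.8], 0], [0.62, [0, 0, 0.18], 0], [0.62, [0, 0, 0], 0]]}}

```text
time_s: 37.83
position: [483.6, 193.5, 36.1]
eef_rot: [[-0.998, 0.057, -0.0], [0.057, 0.998, -0.0], [0.0, -0.0, -1.0]]
force: [0.8, 1.0, 0.9]
opening: 32.5
finger_force: 0.0
```

{"fn": "carry_out", "kwargs": {"plan": [[1, [0, 0, 0], 0], [1, [0, 0, 0], 0], [1, [0, 0, 0], 0], [1, [0, 0, 0], 0], [1, [0, 0, 0], 0]]}}

```text
time_s: 38.45
position: [483.9, 194.1, 36.8]
eef_rot: [[-0.998, 0.056, 0.001], [0.056, 0.998, 0.001], [-0.001, 0.001, -1.0]]
force: [-0.4, 3.5, 6.8]
opening: 10.6
finger_force: 59.7
```

```bash
python3 - <<'E'
from see import *
st(); im,ct=snap("top","t13"); trayscan(im,ct)
E
```

```text
t 38.45 p [483.9 194.1  36.8] ax 176.77 z [ 0.001  0.001 -1.   ] F [-0.4  3.5  6.8] op 10.6 ff 59.7 j [-20.0, 54.0, -9.0, 106.0, 21.0, 21.0, 42.0]
dark (343, 304, 33, 33) [453.6   5. ] [68.8 68.2] 89.9
dark (303, 264, 75, 25) [548.5  45.1] [161.2  46.3] 86.9
```

{"fn": "carry_out", "kwargs": {"plan": [[1, [0, 0, 0], -0.034], [1, [0, 0, 0], -0.033], [1, [0.27, 0, 0], 0], [1, [0.27, 0, 0], 0], [1, [0.27, 0, 0], 0]]}}

```text
time_s: 39.12
position: [468.6, 193.6, 36.8]
eef_rot: [[-1.0, -0.014, 0.003], [-0.014, 1.0, 0.001], [-0.003, 0.001, -1.0]]
force: [8.6, -0.1, 3.8]
opening: 10.6
finger_force: 61.0
```

```bash
python3 - <<'E'
from see import *
st(); im,ct=snap("top","t14"); trayscan(im,ct)
im0=cv2.imread("pics/top0.png")[...,::-1].copy()
g=cv2.cvtColor(im,cv2.COLOR_RGB2GRAY)
m=box(g<150,250,397,250,360)
for b in blobs(m,800):
    P=ray("top",b.reshape(-1,2),15,ct); print(cv2.boundingRect(b),P.min(0),P.max(0))
E
```

```text
t 39.12 p [468.6 193.6  36.8] ax -179.19 z [ 0.003  0.001 -1.   ] F [ 8.6 -0.1  3.8] op 10.6 ff 61.0 j [-21.0, 54.0, -9.0, 109.0, 23.0, 19.0, 43.0]
dark (344, 303, 33, 33) [456.8   2.8] [67.8 68.5] 44.6
dark (300, 266, 74, 23) [546.5  52.9] [ 43.4 159.1] 2.5
(250, 256, 136, 104) [371.42013397 -50.05597189] [591.7638866  240.36817853]
```

{"fn": "carry_out", "kwargs": {"plan": [[1, [0, -0.25, 0], 0.01], [1, [0, -0.25, 0], 0.01], [1, [0, -0.25, 0], 0.008], [1, [0, -0.25, 0], 0], [1, [0, -0.25, 0], 0]]}}

```text
time_s: 39.8
position: [467.9, 170.0, 36.8]
eef_rot: [[-1.0, 0.015, 0.002], [0.015, 1.0, 0.003], [-0.002, 0.003, -1.0]]
force: [1.0, 10.7, 8.3]
opening: 10.2
finger_force: 60.0
```

```bash
cat >> see.py <<'E'
def rimscan(im,c,z=15):
    # +x edge of the tray rim and front edge by strongest gradient
    g=cv2.GaussianBlur(cv2.cvtColor(im,cv2.COLOR_RGB2GRAY),(3,3),0).astype(float)
    return g
E
python3 - <<'E'
from see import *
st(); im,ct=snap("top","t15"); trayscan(im,ct)
cv2.imwrite("pics/m15.png",np.vstack([cv2.resize(im[230:370,260:540],(800,400))])[...,::-1])
E
```

```text
t 39.8 p [467.9 170.   36.8] ax 179.16 z [ 0.002  0.003 -1.   ] F [ 1.  10.7  8.3] op 10.2 ff 60.0 j [-19.0, 53.0, -8.0, 111.0, 23.0, 17.0, 43.0]
dark (355, 308, 33, 33) [445.1 -20.6] [68.8 68.1] 89.9
dark (312, 270, 75, 21) [539.8  25.5] [160.8  43.6] 89.9
```

View pics/m15.png

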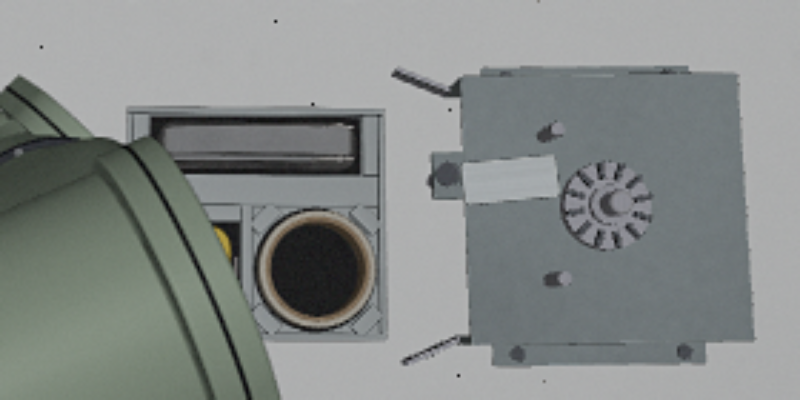

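{"fn": "carry_out", "kwargs": {"plan": [[1, [0, -0.25, 0], -0.01], [1, [0, -0.25, 0], -0.01], [1, [0, -0.25, 0], -0.004], [1, [0, -0.25, 0], 0], [1, [0, 0, 0], 0]]}}

```text
time_s: 40.48
position: [467.7, 149.4, 36.8]
eef_rot: [[-1.0, -0.01, 0.002], [-0.01, 1.0, 0.002], [-0.002, 0.002, -1.0]]
force: [-0.9, 6.6, 9.3]
opening: 10.4
finger_force: 60.4
```

```bash
python3 - <<'E'
from see import *
st(); im,ct=snap("top","t16"); trayscan(im,ct)
E
```

```text
t 40.48 p [467.7 149.4  36.8] ax -179.45 z [ 0.002  0.002 -1.   ] F [-0.9  6.6  9.3] op 10.4 ff 60.4 j [-17.0, 53.0, -8.0, 112.0, 24.0, 16.0, 45.0]
dark (365, 306, 25, 33) [449.4 -33.5] [51.5 68.4] 88.9
dark (340, 282, 50, 8) [527.7  -7.7] [106.1  15.2] 89.9
dark (285, 266, 105, 84) [480.3  53.3] [226.2 175.6] 88.8
```

{"fn": "carry_out", "kwargs": {"plan": [[1, [-0.01, -0.4, 0], -0.001], [1, [-0.01, -0.4, 0], -0.001], [1, [-0.01, -0.4, 0], -0.001], [1, [-0.01, -0.4, 0], 0], [1, [-0.01, -0.4, 0], 0]]}}

```text
time_s: 41.15
position: [469.3, 110.1, 36.8]
eef_rot: [[-1.0, -0.014, 0.002], [-0.014, 1.0, 0.003], [-0.002, 0.003, -1.0]]
force: [0.5, 11.7, 9.7]
opening: 10.7
finger_force: 60.3
```

```bash
python3 - <<'E'
from see import *
st(); im,ct=snap("top","t17"); hsv,g=top(im)
for b in blobs(box(g<60,290,420,255,350),150): 
    r=cv2.minAreaRect(ray("top",b.reshape(-1,2),10,ct).astype(np.float32)); print("dark",cv2.boundingRect(b),np.round(r[0],1),np.round(r[1],1),round(r[2],1))
G=cv2.GaussianBlur(g,(3,3),0).astype(float)
# +x outer rim edge of tray along columns
pts=[]
for x in range(350,412,4):
    d=np.abs(np.gradient(G[258:276,x])); pts.append([x,258+d.argmax(),round(d.max())])
print(pts); print(np.round(ray("top",np.array(pts)[:,:2],15),1)[:, 0])
E
```

```text
t 41.15 p [469.3 110.1  36.8] ax -179.21 z [ 0.002  0.003 -1.   ] F [ 0.5 11.7  9.7] op 10.7 ff 60.3 j [-12.0, 53.0, -8.0, 114.0, 26.0, 15.0, 48.0]
dark (388, 305, 29, 33) [454.5 -90.6] [69.8 51.9] 17.5
dark (333, 267, 80, 83) [504.9 -14.8] [157.8 181.3] 69.1
dark (290, 259, 48, 31) [537.7 101.7] [84.5 71.1] 67.9
[[350, np.int64(268), 38], [354, np.int64(268), 44], [358, np.int64(268), 46], [362, np.int64(268), 44], [366, np.int64(268), 42], [370, np.int64(268), 38], [374, np.int64(271), 34], [378, np.int64(271), 34], [382, np.int64(271), 30], [386, np.int64(271), 32], [390, np.int64(271), 30], [394, np.int64(267), 34], [398, np.int64(267), 36], [402, np.int64(258), 57], [406, np.int64(260), 46], [410, np.int64(262), 44]]
[565.3 565.3 565.2 565.2 565.2 565.2 558.7 558.7 558.6 558.6 558.6 567.3
 567.3 587.  582.6 578.2]
```

{"fn": "carry_out", "kwargs": {"plan": [[1, [0, -0.4, 0], 0], [1, [0, -0.4, 0], 0], [1, [0, -0.4, 0], 0], [1, [0, -0.4, 0], 0], [1, [0, -0.4, 0], 0]]}}

```text
time_s: 41.82
position: [469.9, 70.0, 36.8]
eef_rot: [[-1.0, -0.014, 0.002], [-0.014, 1.0, 0.003], [-0.002, 0.003, -1.0]]
force: [-0.3, 12.1, 10.8]
opening: 10.5
finger_force: 60.5
```

{"fn": "carry_out", "kwargs": {"plan": [[1, [0, -0.4, 0], 0], [1, [0, -0.4, 0], 0], [1, [0, 0, 0], 0]]}}

```text
time_s: 42.2
position: [470.1, 52.9, 36.8]
eef_rot: [[-1.0, -0.013, 0.002], [-0.013, 1.0, 0.001], [-0.002, 0.001, -1.0]]
force: [0.3, 3.4, 10.2]
opening: 10.6
finger_force: 60.5
```

{"fn": "carry_out", "kwargs": {"plan": [[1, [0, -0.4, 0], 0], [1, [0, -0.4, 0], 0], [1, [0, -0.4, 0], 0], [1, [0, -0.4, 0], 0], [1, [0, -0.4, 0], 0]]}}

```text
time_s: 42.82
position: [470.6, 14.1, 36.8]
eef_rot: [[-1.0, -0.014, 0.002], [-0.014, 1.0, 0.003], [-0.002, 0.003, -1.0]]
force: [0.6, 12.2, 10.6]
opening: 10.3
finger_force: 60.6
```

{"fn": "carry_out", "kwargs": {"plan": [[1, [0, -0.4, 0], 0], [1, [0, -0.4, 0], 0], [1, [0, -0.4, 0], 0], [1, [0, -0.4, 0], 0], [1, [0, 0, 0], 0]]}}

```text
time_s: 43.45
position: [471.0, -19.2, 36.8]
eef_rot: [[-1.0, -0.013, 0.002], [-0.013, 1.0, 0.001], [-0.002, 0.001, -1.0]]
force: [0.0, 4.9, 11.2]
opening: 10.9
finger_force: 60.6
```

{"fn": "carry_out", "kwargs": {"plan": [[1, [0, -0.4, 0], 0], [1, [0, -0.4, 0], 0], [1, [0, -0.4, 0], 0], [1, [0, -0.4, 0], 0], [1, [0, -0.3, 0], 0]]}}

```text
time_s: 44.08
position: [471.5, -56.1, 36.8]
eef_rot: [[-1.0, -0.014, 0.002], [-0.014, 1.0, 0.002], [-0.002, 0.002, -1.0]]
force: [-0.6, 14.0, 12.0]
opening: 10.2
finger_force: 60.7
```

{"fn": "carry_out", "kwargs": {"plan": [[1, [0, -0.15, 0], 0], [1, [0, -0.15, 0], 0], [1, [0, -0.1, 0], 0], [1, [0, -0.1, 0], 0], [1, [0, 0, 0], 0]]}}

```text
time_s: 44.7
position: [471.6, -66.1, 36.8]
eef_rot: [[-1.0, -0.014, 0.002], [-0.014, 1.0, 0.002], [-0.002, 0.002, -1.0]]
force: [-0.5, 11.0, 12.3]
opening: 10.6
finger_force: 60.7
```

{"fn": "carry_out", "kwargs": {"plan": [[1, [0, -0.1, 0], 0], [1, [0, -0.1, 0], 0], [1, [0, -0.1, 0], 0]]}}

```text
time_s: 45.08
position: [471.7, -71.8, 36.8]
eef_rot: [[-1.0, -0.014, 0.002], [-0.014, 1.0, 0.003], [-0.002, 0.003, -1.0]]
force: [-0.3, 13.4, 12.7]
opening: 11.0
finger_force: 60.8
```

{"fn": "carry_out", "kwargs": {"plan": [[1, [0, -0.06, 0], 0], [1, [0, -0.06, 0], 0]]}}

```text
time_s: 45.32
position: [471.7, -73.5, 36.8]
eef_rot: [[-1.0, -0.015, 0.002], [-0.015, 1.0, 0.004], [-0.002, 0.003, -1.0]]
force: [-2.1, 23.1, 14.4]
opening: 10.4
finger_force: 61.0
```

{"fn": "carry_out", "kwargs": {"plan": [[1, [0, -0.06, 0], 0], [1, [0, 0, 0], 0]]}}

```text
time_s: 45.58
position: [471.9, -73.6, 36.8]
eef_rot: [[-1.0, -0.016, 0.003], [-0.016, 1.0, 0.005], [-0.003, 0.005, -1.0]]
force: [-1.2, 24.2, 13.6]
opening: 10.8
finger_force: 61.0
```

{"fn": "carry_out", "kwargs": {"plan": [[0.9, [0, 0, 0], 0], [0.62, [0, 0, 0], 0], [0.62, [0, 0, 0], 0], [0.62, [0, 0, -1], 0], [0.62, [0, 0, -1], 0]]}}

```text
time_s: 46.2
position: [470.7, -77.6, 76.6]
eef_rot: [[-1.0, -0.012, -0.001], [-0.012, 1.0, -0.0], [0.001, -0.0, -1.0]]
force: [-0.1, 0.1, -0.4]
opening: 32.5
finger_force: 0.0
```

```bash
python3 - <<'E'
from see import *
st(); w,c=snap("wrist","w18"); g=cv2.cvtColor(w,cv2.COLOR_RGB2GRAY).astype(int)
print(proj("wrist",[[487-1.9,-217+145.5,54],[487-1.9,-217+145.5-6,54],[487-1.9,-217+145.5+6,54],[487+22,-217+97.5,15],[487-60,-217+97.5,15]],c))
for r in range(60,300,40): print(r,(np.where(np.abs(np.diff(g[r]))>14)[0]).tolist())
E
```

```text
t 46.2 p [470.7 -77.6  76.6] ax -179.32 z [-0.001 -0.    -1.   ] F [-0.1  0.1 -0.4] op 32.5 ff 0.0 j [14.0, 48.0, -15.0, 114.0, 32.0, 22.0, 64.0]
[[334.0053014  324.11047001]
 [320.79871846 323.96503452]
 [347.20891535 324.2558728 ]
 [245.69274794 326.97119736]
 [238.58933003 181.39391098]]
60 []
100 [172, 173, 174, 235, 268, 269, 270, 271]
140 [217, 220, 227, 228, 229, 230, 234, 235, 503, 504]
180 [221, 222, 223, 230, 231, 232, 236, 237, 238]
220 [225, 226, 234, 235, 239, 240, 241, 318, 319, 341, 342]
260 [228, 229, 230, 236, 237, 238, 242, 243, 316, 317, 318, 342, 344]
```

{"fn": "carry_out", "kwargs": {"plan": [[0.5, [0, 0, -1], 0], [0.5, [0, 0, -1], 0], [0.5, [0, 0, -1], 0], [0.5, [0, 0, -1], 0], [0.5, [0, 0, -1], 0]]}}

```text
time_s: 46.88
position: [470.7, -77.6, 176.7]
eef_rot: [[-1.0, -0.012, -0.0], [-0.012, 1.0, -0.0], [0.0, -0.0, -1.0]]
force: [-0.3, -0.1, 0.8]
opening: 42.9
finger_force: 0.0
```

{"fn": "carry_out", "kwargs": {"plan": [[0.5, [0, 0, 0], 0.167], [0.5, [0, 0, 0], 0.167], [0.5, [0, 0, 0], 0.167], [0.5, [0, 0, 0], 0.167], [0.5, [0, 0, 0], 0.167]]}}

```text
time_s: 47.5
position: [470.8, -77.6, 176.0]
eef_rot: [[-0.646, 0.763, -0.0], [0.763, 0.646, -0.0], [-0.0, -0.0, -1.0]]
force: [0.4, 0.5, 0.4]
opening: 42.7
finger_force: 0.0
```

{"fn": "carry_out", "kwargs": {"plan": [[0.5, [0, 0, 0], 0.167], [0.5, [0, 0, 0], 0.167], [0.5, [0, 0, 0], 0.167], [0.5, [0, 0, 0], 0], [0.5, [0, 0, 0], 0]]}}

```text
time_s: 48.12
position: [470.9, -77.4, 176.1]
eef_rot: [[-0.187, 0.982, -0.0], [0.982, 0.187, -0.0], [-0.0, -0.0, -1.0]]
force: [0.2, 0.4, -0.1]
opening: 42.7
finger_force: 0.0
```

{"fn": "carry_out", "kwargs": {"plan": [[0.5, [0, 0.91, 0], 0.167], [0.5, [0, 0, 0], 0], [0.5, [0, 0, 0], 0]]}}

```text
time_s: 48.5
position: [488.3, -74.2, 176.0]
eef_rot: [[-0.013, 1.0, -0.001], [1.0, 0.013, -0.0], [-0.0, -0.001, -1.0]]
force: [-0.9, 0.2, -0.0]
opening: 42.7
finger_force: 0.0
```

```bash
python3 - <<'E'
from see import *
st(); im,ct=snap("top","t19"); hsv,g=top(im)
for b in blobs(box(g<150,290,405,190,240),100,5):
    p=b.reshape(-1,2); P=ray("top",p,9); r=cv2.minAreaRect(P.astype(np.float32)); print("wr",cv2.boundingRect(b),r)
for b in blobs(box(g<60,290,405,190,240),50): 
    P=ray("top",b.reshape(-1,2),15); v=cv2.fitLine(P.astype(np.float32),2,0,.01,.01).ravel(); print("dark",cv2.boundingRect(b),P.mean(0),P.min(0),P.max(0),np.degrees(np.arctan2(v[1],v[0])))
hs=cv2.HoughCircles(cv2.resize(g[195:240,360:405],None,fx=8,fy=8,interpolation=cv2.INTER_CUBIC),cv2.HOUGH_GRADIENT,1.5,400,param1=80,param2=20,minRadius=100,maxRadius=135)
if hs is not None:
    h=hs[0,0]/8; print(h, ray("top",[h[0]+360-.5,h[1]+195-.5],9))
yp=np.argwhere(box(hsv[...,1]>90,380,402,200,222))[:,::-1]; print("latch px",yp.mean(0),len(yp),ray("top",yp.mean(0),9))
E
```

```text
t 48.5 p [488.3 -74.2 176. ] ax 90.77 z [-0.001 -0.    -1.   ] F [-0.9  0.2 -0. ] op 42.7 ff 0.0 j [4.0, 39.0, 2.0, 106.0, -2.0, 36.0, 8.0]
wr (304, 200, 93, 30) ((671.09130859375, 20.902267456054688), (64.77729797363281, 203.50315856933594), 11.380598068237305)
dark (304, 213, 48, 12) [675.95644099  73.05010173] [662.43575158  20.44640399] [687.01422975 123.53383369] -86.09824
[21.09375 20.15625 13.90625] [[684.56816363 -45.31236054]]
latch px [392.68181818 210.81818182] 22 [[693.22033073 -72.19118008]]
```

{"fn": "carry_out", "kwargs": {"plan": [[0.5, [0, 0, 0], -0.054], [0.5, [0.594, 0.989, 0], 0], [0.5, [0.594, 0.989, 0], 0], [0.5, [0.594, 0.989, 0], 0], [0.5, [0.594, 0.989, 0], 0]]}}

```text
time_s: 49.18
position: [564.8, -21.3, 176.1]
eef_rot: [[-0.068, 0.998, -0.0], [0.998, 0.068, -0.0], [-0.0, -0.0, -1.0]]
force: [0.2, 0.3, 0.1]
opening: 42.5
finger_force: 0.0
```

{"fn": "carry_out", "kwargs": {"plan": [[0.5, [0.594, 0.989, 0], 0], [0.5, [0.594, 0.989, 0], 0], [0.5, [0.594, 0.989, 0], 0], [0.5, [0.594, 0.989, 0], 0], [0.5, [0.594, 0.989, 0], 0]]}}

```text
time_s: 49.8
position: [659.7, 44.3, 176.1]
eef_rot: [[-0.067, 0.998, -0.0], [0.998, 0.067, -0.0], [-0.0, -0.0, -1.0]]
force: [-0.8, -0.3, -0.4]
opening: 42.9
finger_force: 0.0
```

{"fn": "carry_out", "kwargs": {"plan": [[0.5, [0.594, 0.989, 0], 0], [0.5, [0, 0, 0], 0], [0.5, [0, 0, 0], 0], [0.5, [0, 0, 0], 0]]}}

```text
time_s: 50.3
position: [678.1, 56.9, 176.3]
eef_rot: [[-0.066, 0.998, -0.0], [0.998, 0.066, -0.0], [-0.0, -0.0, -1.0]]
force: [0.6, -0.2, -0.3]
opening: 42.6
finger_force: 0.0
```

```bash
python3 - <<'E'
from see import *
st(); w,c=snap("wrist","w20"); hsv,g=top(w); im,ct=snap("top","t20")
print("pred grip/orig px",proj("wrist",[[677.2,58.2,15],[684.5,-46.5,25],[684.5,-46.5,9]],c).round(1).tolist())
m=box(g<70,230,420,0,400)
for b in blobs(m,200): 
    P=ray("wrist",b.reshape(-1,2),15,c); r=cv2.minAreaRect(P.astype(np.float32)); print(cv2.boundingRect(b),np.round(r[0],1),np.round(r[1],1),r[2])
for r in range(60,330,30): print(r,(np.where(np.abs(np.diff(g[r,260:400].astype(int)))>18)[0]+260).tolist())
print("col321",(np.where(np.abs(np.diff(g[:,321].astype(int)))>18)[0]).tolist())
E
```

```text
t 50.3 p [678.1  56.9 176.3] ax 93.76 z [-0. -0. -1.] F [ 0.6 -0.2 -0.3] op 42.6 ff 0.0 j [-9.0, 54.0, 4.0, 63.0, -3.0, 63.0, -1.0]
pred grip/orig px [[320.2, 216.4], [320.8, 343.9], [320.8, 333.8]]
(303, 321, 42, 50) [687.3 -54.6] [34.8 47.4] 3.7935757637023926
(230, 303, 37, 97) [623.4 -65.7] [96.  30.5] 89.92013549804688
(377, 259, 43, 141) [748.8 -39.2] [ 35.7 132.8] 7.903043746948242
(311, 150, 22, 114) [677.8  64.1] [15.9 87.8] 4.229825973510742
(309, 129, 25, 17) [673.9 117. ] [17.4 11.2] 3.7812960147857666
60 []
90 []
120 []
150 [310, 311, 316, 325, 331]
180 [310, 331, 332, 333]
210 [310, 311, 331, 332, 333]
240 [311, 332, 333]
270 [313, 314, 331]
300 [313, 331]
col321 [4, 5, 127, 128, 129, 144, 145, 146, 149, 150, 262, 263, 321, 322, 334, 335, 341, 342, 343, 348, 363, 364, 451, 452, 453]
```

{"fn": "carry_out", "kwargs": {"plan": [[0.5, [0, 0, 0.95], 0], [0.5, [0, 0, 0.95], 0], [0.5, [0, 0, 0.95], 0], [0.5, [0, 0, 0.95], 0], [0.5, [0, 0, 0.95], 0]]}}

```text
time_s: 51.02
position: [678.4, 57.5, 80.2]
eef_rot: [[-0.066, 0.998, 0.0], [0.998, 0.066, -0.0], [-0.0, 0.0, -1.0]]
force: [-0.7, 0.2, -0.2]
opening: 42.7
finger_force: 0.0
```

{"fn": "carry_out", "kwargs": {"plan": [[0.5, [0, 0, 0.95], 0], [0.5, [0, 0, 0.95], 0], [0.5, [0, 0, 0.95], 0], [0.5, [0, 0, 0.95], 0], [0.5, [0, 0, 0], 0]]}}

```text
time_s: 51.65
position: [677.6, 57.5, 3.4]
eef_rot: [[-0.066, 0.998, -0.002], [0.998, 0.066, -0.0], [-0.0, -0.002, -1.0]]
force: [-0.3, 0.1, 0.5]
opening: 42.5
finger_force: 0.0
```

{"fn": "carry_out", "kwargs": {"plan": [[1, [0, 0, 0], 0], [1, [0, 0, 0], 0], [1, [0, 0, 0], 0], [1, [0, 0, 0], 0], [1, [0, 0, 0], 0]]}}

```text
time_s: 52.28
position: [679.0, 57.6, 6.1]
eef_rot: [[-0.066, 0.998, 0.002], [0.998, 0.066, -0.0], [-0.0, 0.002, -1.0]]
force: [-0.9, -0.4, 7.4]
opening: 12.7
finger_force: 59.6
```

```bash
cat >> see.py <<'E'
def head(w,c,zu):
    # held wrench: sleeve/hole rows and cols in the wrist picture near the head
    g=cv2.cvtColor(w,cv2.COLOR_RGB2GRAY).astype(int)
    print("col321",[(int(k),int(g[k+1,321]-g[k,321])) for k in np.where(np.abs(np.diff(g[300:470,321]))>14)[0]+300])
    return g
E
python3 - <<'E'
from see import *
s=st(); w,c=snap("wrist","w21"); g=head(w,c,0); hsv,_=top(w)
p=np.array(s["position"]); R=np.array(s["eef_rot"])
print("pred", [proj("wrist",[np.r_[p[:2]-R[:2,0]*d,z]],c).round(1).tolist() for d in (100,105,110) for z in (25,)])
for r in (330,340,350,360,370,380,390,400,410,420): print(r,(np.where(np.abs(np.diff(g[r,250:400]))>20)[0]+250).tolist())
y=np.argwhere(box(hsv[...,1]>110,270,400,300,479))[:,::-1]; print(len(y), y.mean(0) if len(y) else 0)
E
```

```text
t 52.27 p [679.   57.6   6.1] ax 93.77 z [ 0.002 -0.    -1.   ] F [-0.9 -0.4  7.4] op 12.7 ff 59.6 j [-9.0, 66.0, 3.0, 69.0, -4.0, 44.0, -1.0]
col321 [(423, 53), (424, 40), (451, -19), (452, -62), (453, -24)]
pred [[[321.1, 554.5]], [[321.0, 563.0]], [[321.0, 571.3]]]
330 [262, 263, 281, 296, 345, 361, 378, 379, 380]
340 [259, 260, 279, 295, 347, 363, 381, 382]
350 [257, 280, 282, 294, 295, 300, 342, 347, 348, 360, 361, 363, 384, 385]
360 [291, 292, 294, 295, 300, 342, 347, 348, 350, 351, 393, 394]
370 []
380 [347]
390 []
400 []
410 [294, 295, 296, 345, 346, 347, 348]
420 [292, 293, 303, 304, 338, 339, 340, 348, 349]
18 [339.77777778 423.27777778]
```

```bash
python3 - <<'E'
from see import *
im=cv2.imread("pics/t19.png")[...,::-1].copy(); g=cv2.cvtColor(im,cv2.COLOR_RGB2GRAY)
sub=g[198:232,362:402]; print(sub[:, ::1][6:26,10:34])
w=cv2.imread("pics/w20.png")[...,::-1].copy()
T0=np.array(env.get_calibration("wrist")["cam_to_world"])
# wrist pose at w20: TCP (678.1,56.9,176.3), yaw 93.76, now (679.0,57.6,6.1)
T0[:3,3]+=np.array([678.1-679.0,56.9-57.6,176.3-6.1]); c=dict(K=env.get_calibration("wrist")["K"],cam_to_world=T0)
print("outer c",ray("wrist",[[321,321.5],[321,363.5],[321,334.5],[321,348]],25,c))
gw=cv2.cvtColor(w,cv2.COLOR_RGB2GRAY); print(gw[312:384:2,296:348:3])
E
```

```text
[[135 135 137 141 137 139 142 139 142 140 144 143 142 144 141 140 136 136
  135 155 175 172 172 174]
 [133 133 138 141 136 141 143 143 145  83 127 128 126 150 145 140 136 139
  132 135 158 176 176 173]
 [137 136 137 141 140 144  78 109  69  69  69  66  70  87 128 144 137 142
  135 137 138 154 177 174]
 [138 134 136 142 145  99  71  68  69  74  76  75  71  69  66  80 139 140
  138 135 140 138 177 174]
 [137 134 138 143  94  71  74  74  77  64  49  43  70  73  72  69  85 145
  139 138 138 134 142 176]
 [139 135 140 111  71  72  77  54  17  31  22  25  29  26  71  73  68 106
  130 137 123 132 129 153]
 [140 135 142  66  71  73  70  60  42  95  98  59  40  25  27  70  74  70
  129 114 111 135 130 141]
 [135 137 144  57  72  70  61 123 184 185 184 155 129  56  21  53  71  71
  110 116  74 142 136 123]
 [142  79 116  69  73  68 144 180 176 176 176 179 181 127  68  23  76  70
   85 148  75  50  73 140]
 [140 119  87  70  74  66 188 180 175 174 174 175 177 187  48  33  74  72
   83 141 140 120 138 139]
 [142 125  85  60  75  65  89 181 174 172 173 174 176 182 124  30  73  70
   79 139 142 14
[... 3046 characters left out ...]
 84 120 130 152 162 162]
 [125 163 163 164 162 142 130 127 127 119  61  66  66 121 163 164 162 164]
 [163 165 163 163 163 163 163 158 147 136  65  67  67 144 163 162 162 162]
 [163 162 162 163 164 162 162 162 164 153  85  93  69 164 165 164 163 162]
 [162 162 163 162 164 164 163 165 162 153 120 117 105 162 163 162 162 163]
 [161 161 162 161 163 163 163 163 163 157 121 118 120 162 162 163 162 163]
 [162 163 162 162 163 162 164 161 163 163 122 116 138 163 165 162 164 162]
 [164 162 163 162 164 161 164 162 163 162 159 150 163 163 162 162 162 163]
 [164 162 163 164 163 162 163 162 162 162 162 162 163 162 162 162 162 162]
 [163 163 164 162 161 161 162 164 161 161 162 163 163 162 163 163 162 164]]
```

{"fn": "carry_out", "kwargs": {"plan": [[1, [0, 0, -0.4], 0], [1, [0, 0, -0.8], 0], [1, [0, 0, -1], 0], [1, [0, 0, -1], 0], [1, [0, 0, -1], 0]]}}

```text
time_s: 52.95
position: [678.5, 57.5, 90.9]
eef_rot: [[-0.066, 0.998, 0.001], [0.998, 0.066, -0.0], [-0.0, 0.001, -1.0]]
force: [-0.2, -0.7, -2.3]
opening: 12.5
finger_force: 58.6
```

{"fn": "carry_out", "kwargs": {"plan": [[1, [0, 0, -1], 0], [1, [0, 0, -1], 0], [1, [0, 0, -1], 0], [1, [0, 0, -1], 0], [1, [0, 0, -1], 0.05]]}}

```text
time_s: 53.58
position: [678.3, 57.5, 190.7]
eef_rot: [[-0.012, 1.0, 0.0], [1.0, 0.012, 0.0], [0.0, 0.0, -1.0]]
force: [0.4, 0.2, -3.4]
opening: 12.4
finger_force: 58.6
```

{"fn": "carry_out", "kwargs": {"plan": [[1, [-0.9, -0.7, 0], 0], [1, [-0.93, -0.7, 0], 0], [1, [-0.93, -0.7, 0], 0], [1, [-0.93, -0.7, 0], 0], [1, [-0.93, -0.7, 0], 0]]}}

```text
time_s: 54.2
position: [609.1, -36.4, 190.1]
eef_rot: [[-0.013, 1.0, 0.0], [1.0, 0.013, -0.0], [-0.0, 0.0, -1.0]]
force: [0.2, 0.4, -2.6]
opening: 12.4
finger_force: 58.7
```

{"fn": "carry_out", "kwargs": {"plan": [[1, [-0.93, -0.7, 0], 0], [1, [-0.93, -0.7, 0], 0], [1, [-0.93, -0.7, 0], 0], [1, [-0.93, -0.7, 0], 0], [1, [-0.93, -0.7, 0], 0]]}}

```text
time_s: 54.82
position: [540.4, -130.3, 190.0]
eef_rot: [[-0.013, 1.0, 0.001], [1.0, 0.013, -0.0], [-0.0, 0.001, -1.0]]
force: [-0.5, -0.4, -3.8]
opening: 12.5
finger_force: 58.7
```

{"fn": "carry_out", "kwargs": {"plan": [[1, [-0.93, -0.7, 0], 0], [1, [-0.93, -0.7, 0], 0], [1, [-0.93, -0.7, 0], 0], [1, [-0.9, -0.7, 0], 0], [1, [0, 0, 0], 0]]}}

```text
time_s: 55.45
position: [485.1, -205.7, 190.0]
eef_rot: [[-0.011, 1.0, 0.0], [1.0, 0.011, -0.001], [-0.001, 0.0, -1.0]]
force: [0.7, 1.3, -2.0]
opening: 12.2
finger_force: 58.7
```

```bash
python3 - <<'E'
from see import *
st(); w,c=snap("wrist","w22"); g=cv2.cvtColor(w,cv2.COLOR_RGB2GRAY)
print("pred nut/stud/pins",proj("wrist",[[487,-217.5,103],[487,-217.5,138.5],[487+51,-217.5+40,128],[487-51,-217.5+40,128]],c).round(1).tolist())
hs=cv2.HoughCircles(cv2.GaussianBlur(g,(3,3),0),cv2.HOUGH_GRADIENT,1.5,15,param1=100,param2=22,minRadius=6,maxRadius=70)
for h in ([] if hs is None else hs[0][:20]): print(h.round(1).tolist())
cv2.imwrite("pics/w22e.png",cv2.Canny(g,60,150))
E
```

```text
t 55.45 p [ 485.1 -205.7  190. ] ax 90.62 z [ 0.    -0.001 -1.   ] F [ 0.7  1.3 -2. ] op 12.2 ff 58.7 j [19.0, 40.0, 1.0, 98.0, -1.0, 42.0, 21.0]
pred nut/stud/pins [[324.2, 267.6], [324.6, 292.4], [424.6, 213.7], [226.3, 211.5]]
[330.79998779296875, 263.20001220703125, 44.20000076293945]
[431.20001220703125, 50.20000076293945, 49.20000076293945]
[321.79998779296875, 357.79998779296875, 65.9000015258789]
[314.20001220703125, 53.20000076293945, 47.70000076293945]
[320.20001220703125, 71.19999694824219, 65.9000015258789]
[219.8000030517578, 48.79999923706055, 50.70000076293945]
[321.79998779296875, 323.20001220703125, 44.20000076293945]
[422.20001220703125, 35.20000076293945, 64.19999694824219]
[369.79998779296875, 74.19999694824219, 15.399999618530273]
[320.20001220703125, 36.79999923706055, 62.599998474121094]
[222.8000030517578, 65.19999694824219, 45.79999923706055]
[335.20001220703125, 71.19999694824219, 65.9000015258789]
[399.79998779296875, 314.20001220703125, 56.0]
[321.79998779296875, 173.1999969482422, 30.0]
[426.79998779296875, 305.20001220703125, 67.5]
[348.79998779296875, 51.79999923706055, 45.79999923706055]
[318.79998779296875, 87.80000305175781, 62.599998474121094]
[413.20001220703125, 48.79999923706055, 50.79999923706055]
[318.79998779296875, 201.8000030517578, 52.599998474121094]
[318.79998779296875, 254.1999969482422, 39.400001525878906]
```

```bash
python3 - <<'E'
from see import *
w=cv2.imread("pics/w22.png")[...,::-1].copy(); g=cv2.cvtColor(w,cv2.COLOR_RGB2GRAY); print(g[175:255:3,392:462:4]); print(g[175:255:3,195:262:4])
E
```

```text
[[129 130 131 132 132 130 128 129 128 127 126 127 126 127 126 125 130 129]
 [130 131 132 132 132 130 130 127 128 125 129 128 128 127 127 128 128 127]
 [130 133 131 130 129 128 127 127 127 129 127 128 128 130 128 128 127 126]
 [130 131 131 131 130 130 127 127 126 127 127 128 129 128 129 126 127 127]
 [130 129 130 130 129 129 129 128 128 129 128 128 129 129 128 127 126 126]
 [131 129 131 124  87  97 127 128 126 128 127 128 129 129 128 127 126 128]
 [130 130 126  71  77  78  97 130 127 130 128 126 129 127 125 127 129 128]
 [130 132 126  67  74  76  79 101 128 128 126 128 126 128 125 128 128 131]
 [130 132 127  67  74  78  79  82 110 127 127 126 129 127 127 127 127 127]
 [128 130 131  73  66  73  77  80  82 116 127 127 127 128 128 128 127 126]
 [129 129 128 121  67  70  77  78  83  99 122 129 127 127 128 129 126 128]
 [131 129 128 129  99  67  70  83 147 147 140 128 127 127 126 129 126 128]
 [128 128 128 130 128  71  66 146 155 150 148 126 128 129 128 128 124 128]
 [127 126 128 128 128 122  66 147 147 155 150 130 126 127 126 125 128 126]
 [129 127 129 129 129 129 101 146 146 149 155 129 
[... 2143 characters left out ...]
126 126 126 124 125 126 124 126 125 127 126 126 126 125 125]
 [125 126 125 125 123 125 126 124 125 124 123 127 125 125 127 126 126]
 [124 124 124 129 126 127 125 123 126 124 125 127 127 125 125 126 128]
 [124 126 125 125 127 125 124 124 124 125 125 128 127 125 128 127 126]
 [124 124 127 128 127 127 126 125 125 125 126 127 128 127 128 129 128]
 [125 127 126 129 129 128 124 123 125 127 127 128 128 123 127 127 128]
 [124 127 126 127 126 125 126 124 125 126 128 126 127 125 127 129 128]
 [124 125 126 128 126 125 125 125 126 127 126 126 125 124 128 127 128]
 [124 125 129 127 126 124 124 124 126 126 126 127 125 124 127 126 128]
 [127 126 127 128 127 125 126 127 126 126 126 127 126 125 125 128 127]]
```

```bash
python3 - <<'E'
from see import *
w=cv2.imread("pics/w22.png")[...,::-1].copy(); g=cv2.cvtColor(w,cv2.COLOR_RGB2GRAY); c=env.get_calibration("wrist")
P=[]
for x0,x1 in((405,445),(205,250)):
    y=np.argwhere(box(g>138,x0,x1,200,232))[:,::-1]; q=y.mean(0); P.append(ray("wrist",q,128,c)[0]); print(q,len(y),P[-1])
a,b=P; m=(a+b)/2; u=(a-b)/np.linalg.norm(a-b); n=np.array([u[1],-u[0]]); print("span",np.linalg.norm(a-b),"(102.4) yaw",np.degrees(np.arctan2(u[1],u[0])),"stud",m+n*65*np.cos(np.radians(52)))
im,ct=snap("top","t22"); gt=cv2.cvtColor(im,cv2.COLOR_RGB2GRAY)
y=proj("top",[[485.1-1,-205.7-106,190+19]],ct); print("head px in top",y); x,yy=y[0].astype(int); print(gt[yy-18:yy+18:2,x-20:x+22:2])
t=cv2.imread("pics/top0.png",0); print(t[286:314:1,462:486])
E
```

```text
[427.10280374 214.72897196] 214 [ 540.05584514 -176.81199172]
[227.36018957 214.95734597] 211 [ 437.17221831 -178.2275313 ]
span 102.89336432476117 (102.4) yaw 0.7882627080333467 stud [ 489.16457312 -217.53397023]
head px in top [[539.62864778 298.66306138]]
[[126 125 124 122  35 122 121 120  79  86  86  91  89  88  91  93  93  95
   93  94  94]
 [128 124 125  85  98 122 121 125  85  85  87  90  90  92  91  94  92  93
   92  92  92]
 [128 126 127  27 131 123 124 122  83  86  88  93  87  91  89  91  92  93
   93  95  93]
 [127 128 133  14 131 126 126  80  88  87  84  90  90  89  93  91  91  94
   95  94  95]
 [130 129 122  54 129 116  78  83  84  87  88  90  87  91  92  90  95  93
   92  93  91]
 [130 132  43 127 101  78  83  85  84  87  85  89  87  91  89  92  90  92
   95  91  95]
 [131 133  15  78  77  80  84  86  85  84  87  90  89  91  93  95  90  91
   92  92  91]
 [133 125  79  77  77  79  82  82  84  87  87  85  90  89  90  90  92  93
   92  94  95]
 [126  69  75  76  76  80  81  84  86  85  89  87  89  90  91  89  92  92
   92  93  91]
 [ 68  73  75  76  80  82  82  83  86  8
[... 2890 characters left out ...]
41 145  70 126 140 141  72  72 148 138 139 139 135 136 135 138 139
  140 140 141 141 145 118]
 [138 143  75  79  64 122 142 142 118  96  96  74 138 105 140 140 140  77
   75 102 140 137 139 140]
 [146  64  86  69 106 140 141 142 142 142 141 138 138 136 133 139 114  16
   69 108 139 136 134 137]
 [ 54  69  68 107 145 142 144  78 107 122 141 141 142 142 119 137 137  79
   36  72  84 142 140 130]
 [ 45  68  87 146 143 141 147   7  68  85 140 141  51  84 106 142 142 144
   86  43  67 108 152  82]
 [ 89 110 142 138 137 141 118  34  69 126 143 143  84  47  65 142 141 142
  146  84  42  68  92 118]
 [ 57 119 144 139 137 141  47  58  71 106 142 141  87  28  70 104 141 137
  139 146  83  80 117 116]]
```

```bash
python3 - <<'E'
from see import *
for n in("w21","w22"):
    g=cv2.imread(f"pics/{n}.png",0).astype(int)
    for r in range(150,420,15): print(n,r,(np.where(np.abs(np.diff(g[r,270:375]))>18)[0]+270).tolist())
E
```

```text
w21 150 [301, 304, 305, 334, 335, 336]
w21 165 [291, 292, 347, 348, 349]
w21 180 [291, 292, 347, 348]
w21 195 [298, 299, 300, 340, 342]
w21 210 [294, 295, 344, 345, 346]
w21 225 [295, 296, 344, 345]
w21 240 [295, 296, 344, 345]
w21 255 [296, 344, 345]
w21 270 [296, 297, 343, 344, 345]
w21 285 [296, 297, 343, 344, 345]
w21 300 [286, 287, 297, 344, 355, 356]
w21 315 [270, 271, 283, 284, 298, 344, 358, 371, 372, 373]
w21 330 [281, 296, 345, 346, 361]
w21 345 [278, 295, 347, 364]
w21 360 [291, 292, 294, 295, 300, 342, 347, 348, 350, 351]
w21 375 [295, 300]
w21 390 []
w21 405 [294, 295, 296, 346, 347]
w22 150 [304, 305, 335, 336, 337]
w22 165 [292, 347, 348, 349]
w22 180 [291, 292, 348, 349]
w22 195 [298, 300, 340, 342, 343]
w22 210 [295, 296, 345, 346]
w22 225 [292, 295, 296, 345, 346, 359]
w22 240 [281, 282, 283, 284, 295, 296, 344, 345, 346, 353, 354, 366, 367, 368]
w22 255 [277, 344, 345]
w22 270 [297, 344, 345]
w22 285 [296, 297, 344, 345, 373]
w22 300 [286, 287, 297, 344, 359]
w22 315 [270, 283, 284, 298, 344, 358, 359, 371, 372]
w22 330 [281, 296, 297, 339, 345, 346, 361]
w22 345 [278, 295, 347, 364]
w22 360 [290, 291, 292, 294, 295, 300, 342, 347, 348, 350, 351]
w22 375 [295, 300, 303, 339, 342, 347]
w22 390 [301, 341, 347]
w22 405 [294, 295, 296, 345, 346, 347]
```

{"fn": "carry_out", "kwargs": {"plan": [[1, [0.94, 0.03, 0], 0], [1, [0.94, 0.03, 0], 0], [1, [0.94, 0.03, 0], 0], [1, [0.94, 0.03, 0], 0], [1, [0.94, 0.03, 0], 0]]}}

```text
time_s: 56.18
position: [487.8, -107.9, 189.3]
eef_rot: [[-0.015, 1.0, 0.0], [1.0, 0.015, 0.0], [0.0, 0.0, -1.0]]
force: [0.3, -0.0, -2.7]
opening: 12.5
finger_force: 58.8
```

{"fn": "carry_out", "kwargs": {"plan": [[1, [0, 0, 0.8], 0], [1, [0, 0, 0.8], 0], [1, [0, 0, 0.4], 0], [1, [0, 0, 0], 0], [1, [0, 0, 0], 0]]}}

```text
time_s: 56.8
position: [487.9, -110.0, 149.6]
eef_rot: [[-0.014, 1.0, 0.001], [1.0, 0.014, -0.0], [-0.0, 0.001, -1.0]]
force: [0.2, -0.2, -2.5]
opening: 12.4
finger_force: 58.7
```

```bash
python3 - <<'E'
from see import *
s=st(); p=np.array(s["position"]); R=np.array(s["eef_rot"])
for n in("top","side"):
    im,ct=snap(n,"x24"+n); g=cv2.cvtColor(im,cv2.COLOR_RGB2GRAY)
    h=p-R[:,0]*106; h[2]=p[2]-6+25; q=proj(n,[h],ct)[0]; print(n,q); x,y=q.astype(int); print(g[y-16:y+17:1 if n=="top" else 2,x-18:x+19:2])
E
```

```text
t 56.8 p [ 487.9 -110.   149.6] ax 90.77 z [ 0.001 -0.    -1.   ] F [ 0.2 -0.2 -2.5] op 12.4 ff 58.7 j [8.0, 41.0, 2.0, 106.0, -2.0, 32.0, 12.0]
top [481.12254159 297.55521513]
[[ 82  84  84  84  84  86  85  85  85  82  87  83  83  81  81  81  78  76
   88]
 [ 84  85  83  83  84  84  87  86  85  85  85  79  84  82  82  80  78  78
   72]
 [ 83  82  82  85  84  83  83  84  85  84  85  83  84  82  82  82  83  79
   74]
 [ 82  84  81  84  83  85  84  88  86  85  86  85  84  83  83  80  80  79
   76]
 [ 81  84  85  84  86  86  85  85  86  83  83  84  84  82  80  81  82  76
   76]
 [ 80  83  84  84  85  85  85  85  85  84  86  87  85  83  80  82  80  78
   76]
 [ 83  84  85  88  88  87  88  88  86  87  85  84  84  84  83  83  82  79
   77]
 [ 84  87  93  57  58  58  40  38  54  76  88  85  88  83  84  84  81  81
   77]
 [ 55  41  17  25  25  23  24  25  24  22  28  36  72  86  86  82  81  79
   79]
 [ 21  24  26  29  25  29  23  25  31  28  25  21  22  39  70  84  82  80
   81]
 [ 21  23  34  36  44  45  51  43  34  38  35  28  25  25  25  36  89  83
   80]
 [ 39  47  46  51  54  52  49  4
[... 2461 characters left out ...]
  46  24  17  15  20  18  18  15  33  64  74
   75]
 [ 35  25  13  10  26  68  45  36  22  20  15  15  15  14  27  58  75  78
   76]
 [ 74  48  13  24  29  76  47  35  23  17  14  22  28  55  70  77  75  79
   72]
 [ 77  48  29  58  46  87  75  62  53  24  19  33  47 109 120 101  79  76
   76]
 [ 78  51  32  72  41 101 110  83  71  27  29  71  99 137 138 120  81  76
   74]
 [ 75  55  29  74  38  73  74  65  69  26  46 116 123 120 110  87  71  76
   78]
 [ 74  51  39  70  30  22  24  61  63  18  46  87  89  89  73  60  71  75
   78]
 [ 77  53  38  74  34  18  22  63  61  12  46  69  78  69  77  76  74  74
   78]
 [ 77  56  37  64  26  15  20  63  61  15  52  70  77  78  77  75  73  72
   77]]
```

{"fn": "carry_out", "kwargs": {"plan": [[1, [-0.06, -0.03, 0], 0], [1, [0, 0, 0.15], 0], [1, [0, 0, 0.15], 0], [1, [0, 0, 0.1], 0], [1, [0, 0, 0], 0]]}}

```text
time_s: 57.52
position: [487.0, -111.4, 141.0]
eef_rot: [[-0.013, 1.0, -0.0], [1.0, 0.013, -0.0], [-0.0, -0.0, -1.0]]
force: [0.0, -0.6, -2.6]
opening: 12.6
finger_force: 58.7
```

{"fn": "carry_out", "kwargs": {"plan": [[1, [0, 0, 0.1], 0], [1, [0, 0, 0.1], 0], [1, [0, 0, 0.1], 0], [1, [0, 0, 0], 0]]}}

```text
time_s: 58.02
position: [487.0, -111.4, 135.0]
eef_rot: [[-0.013, 1.0, -0.0], [1.0, 0.013, -0.0], [-0.0, -0.0, -1.0]]
force: [0.1, -0.2, -2.5]
opening: 12.5
finger_force: 58.7
```

```bash
python3 - <<'E'
from see import *
s=st(); print(np.round(s["ft_torque"],2))
E
```

```text
t 58.02 p [ 487.  -111.4  135. ] ax 90.76 z [-0. -0. -1.] F [ 0.1 -0.2 -2.5] op 12.5 ff 58.7 j [8.0, 43.0, 2.0, 107.0, -2.0, 30.0, 12.0]
[0.1 0.  0. ]
```

{"fn": "carry_out", "kwargs": {"plan": [[1, [0, 0, 0.2], 0], [1, [0, 0, 0.2], 0], [1, [0, 0, 0.2], 0], [1, [0, 0, 0], 0]]}}

```text
time_s: 58.52
position: [486.9, -111.4, 122.8]
eef_rot: [[-0.013, 1.0, -0.001], [1.0, 0.013, 0.0], [0.0, -0.001, -1.0]]
force: [0.4, 0.2, -2.6]
opening: 12.6
finger_force: 58.8
```

{"fn": "carry_out", "kwargs": {"plan": [[1, [0, 0, 0.2], 0], [1, [0, 0, 0.15], 0], [1, [0, 0, 0.1], 0], [1, [0, 0, 0], 0]]}}

```text
time_s: 59.02
position: [487.0, -111.4, 114.0]
eef_rot: [[-0.013, 1.0, -0.0], [1.0, 0.013, -0.0], [-0.0, -0.0, -1.0]]
force: [-0.1, 0.3, -2.3]
opening: 12.2
finger_force: 58.8
```

{"fn": "carry_out", "kwargs": {"plan": [[1, [0, 0, 0.06], 0], [1, [0, 0, 0.06], 0], [1, [0, 0, 0], 0]]}}

```text
time_s: 59.4
position: [487.0, -111.4, 111.7]
eef_rot: [[-0.013, 1.0, -0.0], [1.0, 0.013, -0.0], [-0.0, -0.0, -1.0]]
force: [-0.3, -0.4, -2.0]
opening: 12.4
finger_force: 58.9
```

{"fn": "carry_out", "kwargs": {"plan": [[1, [0, 0, 0.05], 0], [1, [0, 0, 0.05], 0], [1, [0, 0, 0], 0]]}}

```text
time_s: 59.78
position: [487.1, -111.3, 109.8]
eef_rot: [[-0.014, 1.0, 0.0], [1.0, 0.014, 0.0], [0.0, 0.0, -1.0]]
force: [0.5, 2.3, 2.2]
opening: 12.6
finger_force: 59.4
```

{"fn": "carry_out", "kwargs": {"plan": [[1, [0, 0, 0.05], 0], [1, [0, 0, 0], 0]]}}

```text
time_s: 60.02
position: [487.2, -111.2, 108.8]
eef_rot: [[-0.014, 1.0, 0.0], [1.0, 0.014, 0.0], [0.0, 0.0, -1.0]]
force: [-0.2, 4.8, 4.6]
opening: 12.4
finger_force: 59.8
```

{"fn": "carry_out", "kwargs": {"plan": [[1, [0.06, 0, -0.03], 0], [1, [0, 0, 0], 0], [1, [0, 0, 0], 0]]}}

```text
time_s: 60.4
position: [487.1, -110.6, 109.3]
eef_rot: [[-0.013, 1.0, 0.0], [1.0, 0.013, -0.001], [-0.001, 0.0, -1.0]]
force: [0.6, -3.6, 1.9]
opening: 12.4
finger_force: 59.5
```

{"fn": "carry_out", "kwargs": {"plan": [[1, [-0.065, -0.829, 0], -0.15], [1, [-0.065, -0.829, 0], -0.15], [1, [-0.065, -0.829, 0], -0.15], [1, [-0.065, -0.829, 0], -0.15], [1, [0, 0, 0], 0]]}}

```text
time_s: 61.02
position: [424.4, -131.6, 109.4]
eef_rot: [[-0.598, 0.801, -0.0], [0.801, 0.598, 0.0], [0.0, -0.0, -1.0]]
force: [-0.6, -0.1, 2.7]
opening: 12.2
finger_force: 59.6
```

```bash
cat >> h.py <<'E'
def arc():
    s=st(); p=np.array(s["position"]); R=np.array(s["eef_rot"]); d=p[:2]-np.array([488.7,-217.4]); print("r",np.linalg.norm(d).round(2),"ang",(90.75-np.degrees(np.arctan2(d[1],d[0]))).round(1),"tan F",np.round(R.T@np.array(s["force"]),1),"tq",np.round(s["ft_torque"],2))
E
python3 -c "
from h import *
arc()"
```

```text
t 61.02 p [ 424.4 -131.6  109.4] ax 126.73 z [-0.  0. -1.] F [-0.6 -0.1  2.7] op 12.2 ff 59.6 j [17.0, 43.0, -7.0, 119.0, 14.0, 19.0, 35.0]
r 107.17 ang -36.1 tan F [ 0.3 -0.5 -2.7] tq [-0.4   0.16 -0.14]
```

{"fn": "carry_out", "kwargs": {"plan": [[1, [-0.065, 0.829, 0], 0.15], [1, [-0.065, 0.829, 0], 0.15], [1, [-0.065, 0.829, 0], 0.15], [1, [-0.065, 0.829, 0], 0.15], [1, [-0.065, 0.829, 0], 0.15]]}}

```text
time_s: 61.65
position: [504.7, -112.2, 109.5]
eef_rot: [[0.151, 0.988, 0.001], [0.988, -0.151, -0.002], [-0.002, 0.001, -1.0]]
force: [-4.0, -19.1, 0.4]
opening: 12.3
finger_force: 59.6
```

{"fn": "carry_out", "kwargs": {"plan": [[1, [-0.065, 0.829, 0], 0.15], [1, [-0.065, 0.829, 0], 0.15], [1, [-0.065, 0.829, 0], 0.15]]}}

```text
time_s: 62.02
position: [550.3, -130.6, 109.4]
eef_rot: [[0.583, 0.813, 0.0], [0.813, -0.583, -0.002], [-0.001, 0.001, -1.0]]
force: [-7.0, -14.6, 1.9]
opening: 12.3
finger_force: 60.7
```

```bash
python3 -c "
from h import *
arc(); snap('top','n1')"
```

```text
t 62.02 p [ 550.3 -130.6  109.4] ax 54.35 z [ 0.    -0.002 -1.   ] F [ -7.  -14.6   1.9] op 12.3 ff 60.7 j [4.0, 50.0, 13.0, 95.0, -16.0, 37.0, -11.0]
r 106.46 ang 36.1 tan F [-15.9   2.8  -1.9] tq [-3.45  1.39  0.82]
```

{"fn": "carry_out", "kwargs": {"plan": [[1, [-0.05, -0.01, 0], 0], [1, [-0.065, -0.829, 0], -0.15], [1, [-0.065, -0.829, 0], -0.15], [1, [-0.065, -0.829, 0], -0.15], [1, [-0.065, -0.829, 0], -0.15]]}}

```text
time_s: 62.7
position: [486.5, -110.1, 109.4]
eef_rot: [[-0.016, 1.0, 0.001], [1.0, 0.016, 0.0], [0.0, 0.001, -1.0]]
force: [-0.7, -5.4, 2.3]
opening: 12.5
finger_force: 59.6
```

{"fn": "carry_out", "kwargs": {"plan": [[1, [-0.065, -0.829, 0], -0.15], [1, [-0.065, -0.829, 0], -0.15], [1, [-0.065, -0.829, 0], -0.15], [1, [-0.065, -0.829, 0], -0.15], [1, [0, 0, 0], 0]]}}

```text
time_s: 63.32
position: [424.3, -131.9, 109.4]
eef_rot: [[-0.596, 0.803, 0.0], [0.803, 0.596, 0.0], [0.0, 0.0, -1.0]]
force: [-0.6, 0.3, 2.8]
opening: 12.6
finger_force: 59.6
```

{"fn": "carry_out", "kwargs": {"plan": [[1, [-0.065, 0.829, 0], 0.15], [1, [-0.065, 0.829, 0], 0.15], [1, [-0.065, 0.829, 0], 0.15], [1, [-0.065, 0.829, 0], 0.15], [1, [-0.065, 0.829, 0], 0.15]]}}

```text
time_s: 63.95
position: [504.6, -112.8, 109.5]
eef_rot: [[0.153, 0.988, 0.002], [0.988, -0.153, -0.002], [-0.002, 0.002, -1.0]]
force: [-1.8, -21.5, 1.4]
opening: 12.4
finger_force: 59.8
```

{"fn": "carry_out", "kwargs": {"plan": [[1, [-0.065, 0.829, 0], 0.15], [1, [-0.065, 0.829, 0], 0.15], [1, [-0.065, 0.829, 0], 0.15], [1, [0, 0, 0], 0]]}}

```text
time_s: 64.45
position: [550.3, -131.1, 109.2]
eef_rot: [[0.582, 0.813, 0.001], [0.813, -0.582, -0.002], [-0.001, 0.002, -1.0]]
force: [-1.7, -10.8, 1.1]
opening: 12.3
finger_force: 60.4
```

```bash
python3 -c "
from h import *
arc(); snap('top','n2')"
```

```text
t 64.45 p [ 550.3 -131.1  109.2] ax 54.38 z [ 0.001 -0.002 -1.   ] F [ -1.7 -10.8   1.1] op 12.3 ff 60.4 j [3.0, 50.0, 13.0, 95.0, -17.0, 37.0, -10.0]
r 106.04 ang 36.3 tan F [-9.7  4.9 -1.1] tq [-2.7   0.29  0.76]
```

{"fn": "carry_out", "kwargs": {"plan": [[1, [-0.05, 0, 0], 0], [1, [-0.065, -0.829, 0], -0.15], [1, [-0.065, -0.829, 0], -0.15], [1, [-0.065, -0.829, 0], -0.15], [1, [-0.065, -0.829, 0], -0.15]]}}

```text
time_s: 65.12
position: [486.4, -110.2, 109.4]
eef_rot: [[-0.015, 1.0, 0.001], [1.0, 0.015, 0.001], [0.001, 0.001, -1.0]]
force: [0.8, -4.0, 2.6]
opening: 12.3
finger_force: 59.6
```

{"fn": "carry_out", "kwargs": {"plan": [[1, [-0.065, -0.829, 0], -0.15], [1, [-0.065, -0.829, 0], -0.15], [1, [-0.065, -0.829, 0], -0.15], [1, [-0.065, -0.829, 0], -0.15], [1, [0, 0, 0], 0]]}}

```text
time_s: 65.75
position: [424.1, -132.4, 109.4]
eef_rot: [[-0.595, 0.804, 0.0], [0.804, 0.595, 0.0], [0.0, 0.0, -1.0]]
force: [-0.1, 1.9, 3.5]
opening: 12.1
finger_force: 59.6
```

{"fn": "carry_out", "kwargs": {"plan": [[1, [-0.065, 0.829, 0], 0.15], [1, [-0.065, 0.829, 0], 0.15], [1, [-0.065, 0.829, 0], 0.15], [1, [-0.065, 0.829, 0], 0.15], [1, [-0.065, 0.829, 0], 0.15]]}}

```text
time_s: 66.38
position: [504.5, -112.8, 109.6]
eef_rot: [[0.154, 0.988, 0.002], [0.988, -0.154, -0.002], [-0.001, 0.003, -1.0]]
force: [-0.9, -18.0, 1.1]
opening: 12.7
finger_force: 60.0
```

{"fn": "carry_out", "kwargs": {"plan": [[1, [-0.065, 0.829, 0], 0.15], [1, [-0.065, 0.829, 0], 0.15], [1, [-0.065, 0.829, 0], 0.15], [1, [0, 0, 0], 0]]}}

```text
time_s: 66.88
position: [550.3, -131.2, 109.3]
eef_rot: [[0.584, 0.812, 0.002], [0.812, -0.584, -0.002], [-0.0, 0.003, -1.0]]
force: [-0.3, -9.3, 2.6]
opening: 12.7
finger_force: 60.5
```

```bash
python3 -c "
from h import *
arc(); snap('top','n3')
import numpy as np
for n in ('top0','n1','n2','n3'):
    g=cv2.imread(f'pics/{n}.png',0).astype(int); print(n); print(g[284:304:2,404:430:2])"
```

```text
t 66.88 p [ 550.3 -131.2  109.3] ax 54.3 z [ 0.002 -0.002 -1.   ] F [-0.3 -9.3  2.6] op 12.7 ff 60.5 j [3.0, 50.0, 14.0, 95.0, -18.0, 37.0, -9.0]
r 105.95 ang 36.3 tan F [-7.7  5.2 -2.6] tq [-2.32 -0.07  0.82]
top0
[[173 172 171 144 115 112 112 114 114 113 120 120 117]
 [172 173 172 146 115 116  85 117 115 102  91  85 123]
 [173 172 173 180 118  71  70  71  86 173 168 166 162]
 [172 172 175 183  64  69  72  71  83 178 167 166 163]
 [172 172 176  52  96  71  73  72  77 175 164 165 163]
 [172 173 176  55 122  68  73  96 117 165 166 168 169]
 [171 174 171 183 117 114 116 115 116 143 168 166 166]
 [171 172 172 180 129 110 115 115 114 105 163 165 166]
 [172 171 172 175 177 179 178 179 177 119 166 167 175]
 [171 172 171 172 172 172 172 173 171 140 116 117 118]]
n1
[[137 139 139 111 114 116   9  47  56  64  71  78  85]
 [ 66  58  61  81 103  78  48  43  55  60  72  80  84]
 [ 79  73  74  71  65  27  49  45  54  60  72  81  84]
 [ 84  84  79  79  63  51  38  47  52  61  74  81  83]
 [ 88  86  87  86  56  63  49  46  45  62  74  85  88]
 [ 92  92  90  92  51  64  75  69  66  60  61  61  72]
 
[... 627 characters left out ...]
91  89  88  87  86  87  85  83  82]
 [103 103  53  92  93  91  91  91  91  89  87  90  88]
 [107  97  64 102  97  98  97  96  96  93  90  93  93]]
n3
[[ 72 117 143 113 113 100  44  57  69  79  83  87  89]
 [ 71  71  66 116 117  81  45  59  69  79  84  87  90]
 [ 80  82  63 162 120  28  45  58  70  79  84  90  89]
 [ 89  88  41 164  55  40  47  59  71  78  85  87  89]
 [ 90  90  56  63  68  65  65  59  63  67  87  92  90]
 [ 96  79  52  85  79  80  78  75  72  68  65  63  58]
 [103  46  58  87  85  83  82  83  81  78  79  76  74]
 [105  48  71  90  89  90  88  88  88  86  84  83  83]
 [100  57  92  96  95  93  90  90  91  89  86  87  87]
 [ 73  65  97  99 100  97  96  96  97  93  93  92  92]]
```

{"fn": "carry_out", "kwargs": {"plan": [[1, [-0.03, 0, 0], 0], [1, [-0.065, -0.829, 0], -0.15], [1, [-0.065, -0.829, 0], -0.15], [1, [-0.065, -0.829, 0], -0.15], [1, [-0.065, -0.829, 0], -0.15]]}}

```text
time_s: 67.55
position: [486.4, -110.5, 109.4]
eef_rot: [[-0.013, 1.0, 0.002], [1.0, 0.013, 0.001], [0.001, 0.002, -1.0]]
force: [1.8, -2.4, 2.1]
opening: 12.2
finger_force: 59.5
```

{"fn": "carry_out", "kwargs": {"plan": [[1, [-0.065, -0.829, 0], -0.15], [1, [-0.065, -0.829, 0], -0.15], [1, [-0.065, -0.829, 0], -0.15], [1, [-0.065, -0.829, 0], -0.15], [1, [0, 0, 0], 0]]}}

```text
time_s: 68.18
position: [424.0, -132.7, 109.4]
eef_rot: [[-0.593, 0.805, 0.0], [0.805, 0.593, 0.0], [0.0, 0.0, -1.0]]
force: [0.1, 0.5, 2.9]
opening: 12.6
finger_force: 59.6
```

{"fn": "carry_out", "kwargs": {"plan": [[1, [-0.065, 0.829, 0], 0.15], [1, [-0.065, 0.829, 0], 0.15], [1, [-0.065, 0.829, 0], 0.15], [1, [-0.065, 0.829, 0], 0.15], [1, [-0.065, 0.829, 0], 0.15]]}}

```text
time_s: 68.8
position: [504.4, -113.0, 109.6]
eef_rot: [[0.155, 0.988, 0.003], [0.988, -0.155, -0.001], [-0.001, 0.003, -1.0]]
force: [-0.2, -17.6, 1.3]
opening: 12.2
finger_force: 60.3
```

{"fn": "carry_out", "kwargs": {"plan": [[1, [-0.065, 0.829, 0], 0.15], [1, [-0.065, 0.829, 0], 0.15], [1, [-0.065, 0.829, 0], 0.15], [1, [0, 0, 0], 0]]}}

```text
time_s: 69.3
position: [550.2, -131.4, 109.3]
eef_rot: [[0.584, 0.812, 0.003], [0.812, -0.584, -0.002], [0.0, 0.003, -1.0]]
force: [1.5, -8.2, 1.6]
opening: 12.4
finger_force: 60.7
```

{"fn": "carry_out", "kwargs": {"plan": [[1, [0, 0, 0], 0], [1, [-0.065, -0.829, 0], -0.15], [1, [-0.065, -0.829, 0], -0.15], [1, [-0.065, -0.829, 0], -0.15], [1, [-0.065, -0.829, 0], -0.15]]}}

```text
time_s: 69.92
position: [486.4, -110.3, 109.4]
eef_rot: [[-0.012, 1.0, 0.002], [1.0, 0.012, 0.001], [0.001, 0.002, -1.0]]
force: [0.3, -2.5, 3.4]
opening: 12.5
finger_force: 59.5
```

{"fn": "carry_out", "kwargs": {"plan": [[1, [-0.065, -0.829, 0], -0.15], [1, [-0.065, -0.829, 0], -0.15], [1, [-0.065, -0.829, 0], -0.15], [1, [-0.065, -0.829, 0], -0.15], [1, [0, 0, 0], 0]]}}

```text
time_s: 70.55
position: [424.0, -132.6, 109.4]
eef_rot: [[-0.593, 0.805, 0.0], [0.805, 0.593, 0.0], [0.0, 0.0, -1.0]]
force: [-0.4, 0.8, 2.9]
opening: 13.0
finger_force: 59.6
```

```bash
python3 -c "
from h import *
arc()"
```

```text
t 70.55 p [ 424.  -132.6  109.4] ax 126.35 z [ 0.  0. -1.] F [-0.4  0.8  2.9] op 13.0 ff 59.6 j [16.0, 43.0, -5.0, 119.0, 10.0, 18.0, 39.0]
r 106.64 ang -36.6 tan F [ 0.9  0.2 -2.9] tq [-0.24 -0.11  0.01]
```

{"fn": "carry_out", "kwargs": {"plan": [[1, [-0.065, 0.829, 0], 0.15], [1, [-0.065, 0.829, 0], 0.15], [1, [-0.065, 0.829, 0], 0.15], [1, [-0.065, 0.829, 0], 0.15], [1, [-0.065, 0.829, 0], 0.15]]}}

```text
time_s: 71.18
position: [504.5, -112.9, 109.6]
eef_rot: [[0.156, 0.988, 0.003], [0.988, -0.156, -0.001], [-0.001, 0.003, -1.0]]
force: [-0.4, -17.6, 0.1]
opening: 12.8
finger_force: 60.2
```

{"fn": "carry_out", "kwargs": {"plan": [[1, [-0.065, 0.829, 0], 0.15], [1, [-0.065, 0.829, 0], 0.15], [1, [-0.065, 0.829, 0], 0.15], [1, [0, 0, 0], 0]]}}

```text
time_s: 71.68
position: [550.3, -131.3, 109.3]
eef_rot: [[0.585, 0.811, 0.003], [0.811, -0.585, -0.002], [0.0, 0.003, -1.0]]
force: [1.1, -8.1, 1.7]
opening: 12.6
finger_force: 60.7
```

{"fn": "carry_out", "kwargs": {"plan": [[1, [0, 0, 0], 0], [1, [-0.065, -0.829, 0], -0.15], [1, [-0.065, -0.829, 0], -0.15], [1, [-0.065, -0.829, 0], -0.15], [1, [-0.065, -0.829, 0], -0.15]]}}

```text
time_s: 72.3
position: [486.5, -110.3, 109.4]
eef_rot: [[-0.011, 1.0, 0.002], [1.0, 0.011, 0.001], [0.001, 0.002, -1.0]]
force: [-0.0, -1.9, 3.1]
opening: 12.4
finger_force: 59.5
```

{"fn": "carry_out", "kwargs": {"plan": [[1, [-0.065, -0.829, 0], -0.15], [1, [-0.065, -0.829, 0], -0.15], [1, [-0.065, -0.829, 0], -0.15], [1, [-0.065, -0.829, 0], -0.15], [1, [0, 0, 0], 0]]}}

```text
time_s: 72.92
position: [424.1, -132.5, 109.4]
eef_rot: [[-0.592, 0.806, 0.0], [0.806, 0.592, 0.0], [0.0, 0.0, -1.0]]
force: [-0.5, 1.1, 3.3]
opening: 12.0
finger_force: 59.6
```

{"fn": "carry_out", "kwargs": {"plan": [[1, [-0.065, 0.829, 0], 0.15], [1, [-0.065, 0.829, 0], 0.15], [1, [0, 0, 0], 0]]}}

```text
time_s: 73.3
position: [455.5, -116.5, 109.3]
eef_rot: [[-0.312, 0.95, 0.003], [0.95, 0.312, -0.001], [-0.002, 0.002, -1.0]]
force: [2.8, -4.4, 2.3]
opening: 12.7
finger_force: 59.6
```

{"fn": "carry_out", "kwargs": {"plan": [[1, [-0.065, 0.829, 0], 0.15], [1, [0, 0, 0], 0]]}}

```text
time_s: 73.55
position: [471.6, -112.5, 109.4]
eef_rot: [[-0.159, 0.987, 0.003], [0.987, 0.159, -0.001], [-0.001, 0.003, -1.0]]
force: [2.5, -4.7, 1.7]
opening: 12.6
finger_force: 59.7
```

```bash
python3 -c "
from h import *
arc()"
```

```text
t 73.55 p [ 471.6 -112.5  109.4] ax 99.16 z [ 0.003 -0.001 -1.   ] F [ 2.5 -4.7  1.7] op 12.6 ff 59.7 j [8.0, 45.0, 2.0, 112.0, -4.0, 24.0, 22.0]
r 106.24 ang -8.5 tan F [-5.   1.7 -1.7] tq [-1.43 -0.73  0.34]
```

{"fn": "carry_out", "kwargs": {"plan": [[1, [-0.065, 0.829, 0], 0.15], [1, [0, 0, 0], 0]]}}

```text
time_s: 73.8
position: [488.1, -111.1, 109.4]
eef_rot: [[-0.003, 1.0, 0.003], [1.0, 0.003, -0.001], [-0.001, 0.003, -1.0]]
force: [2.4, -5.5, 2.4]
opening: 12.5
finger_force: 59.7
```

{"fn": "carry_out", "kwargs": {"plan": [[1, [-0.065, 0.829, 0], 0.15], [1, [0, 0, 0], 0]]}}

```text
time_s: 74.05
position: [504.6, -112.2, 109.4]
eef_rot: [[0.153, 0.988, 0.003], [0.988, -0.153, -0.001], [-0.0, 0.003, -1.0]]
force: [1.7, -4.7, 1.9]
opening: 12.7
finger_force: 59.8
```

```bash
python3 -c "
from h import *
arc()"
```

```text
t 74.05 p [ 504.6 -112.2  109.4] ax 81.18 z [ 0.003 -0.001 -1.   ] F [ 1.7 -4.7  1.9] op 12.7 ff 59.8 j [5.0, 47.0, 7.0, 105.0, -11.0, 29.0, 11.0]
r 106.41 ang 9.4 tan F [-4.4  2.5 -1.8] tq [-1.58 -0.65  0.49]
```

{"fn": "carry_out", "kwargs": {"plan": [[1, [-0.065, 0.829, 0], 0.15], [1, [0, 0, 0], 0]]}}

```text
time_s: 74.3
position: [520.4, -116.1, 109.4]
eef_rot: [[0.306, 0.952, 0.002], [0.952, -0.306, -0.001], [-0.0, 0.002, -1.0]]
force: [-0.3, -7.9, 3.7]
opening: 12.5
finger_force: 60.9
```

```bash
python3 -c "
from h import *
arc()"
```

```text
t 74.3 p [ 520.4 -116.1  109.4] ax 72.19 z [ 0.002 -0.001 -1.   ] F [-0.3 -7.9  3.7] op 12.5 ff 60.9 j [4.0, 48.0, 10.0, 102.0, -14.0, 31.0, 5.0]
r 106.15 ang 18.2 tan F [-7.6  2.1 -3.7] tq [-1.95 -0.19  0.75]
```

{"fn": "carry_out", "kwargs": {"plan": [[1, [-0.065, 0.829, 0], 0.15], [1, [0, 0, 0], 0]]}}

```text
time_s: 74.55
position: [533.6, -121.8, 109.0]
eef_rot: [[0.45, 0.893, -0.003], [0.893, -0.45, 0.0], [-0.001, -0.003, -1.0]]
force: [-13.7, -4.6, 9.1]
opening: 12.6
finger_force: 70.1
```

```bash
python3 -c "
from h import *
arc()"
```

```text
t 74.55 p [ 533.6 -121.8  109. ] ax 63.24 z [-0.003  0.    -1.   ] F [-13.7  -4.6   9.1] op 12.6 ff 70.1 j [3.0, 49.0, 13.0, 99.0, -17.0, 34.0, -1.0]
r 105.61 ang 25.9 tan F [-10.2 -10.2  -9.1] tq [-1.89  2.45  1.37]
```

{"fn": "carry_out", "kwargs": {"plan": [[1, [-0.065, 0.829, 0], 0.15], [1, [0, 0, 0], 0]]}}

```text
time_s: 74.8
position: [549.5, -129.7, 109.0]
eef_rot: [[0.581, 0.814, 0.001], [0.814, -0.581, 0.001], [0.001, 0.001, -1.0]]
force: [0.3, 0.6, -2.7]
opening: 12.4
finger_force: 61.9
```

```bash
python3 -c "
from h import *
arc()"
```

```text
t 74.8 p [ 549.5 -129.7  109. ] ax 54.45 z [ 0.001  0.001 -1.   ] F [ 0.3  0.6 -2.7] op 12.4 ff 61.9 j [2.0, 50.0, 16.0, 95.0, -20.0, 37.0, -7.0]
r 106.72 ang 35.5 tan F [ 0.6 -0.1  2.7] tq [ 0.12 -0.05  0.03]
```

{"fn": "carry_out", "kwargs": {"plan": [[1, [0, 0, 0.02], 0], [1, [-0.065, -0.829, 0], -0.15], [1, [-0.065, -0.829, 0], -0.15], [1, [-0.065, -0.829, 0], -0.15], [1, [-0.065, -0.829, 0], -0.15]]}}

```text
time_s: 75.42
position: [485.0, -110.7, 109.0]
eef_rot: [[-0.019, 1.0, 0.001], [1.0, 0.019, 0.001], [0.001, 0.001, -1.0]]
force: [-1.4, -1.5, -3.2]
opening: 12.6
finger_force: 61.9
```

{"fn": "carry_out", "kwargs": {"plan": [[1, [-0.065, -0.829, 0], -0.15], [1, [-0.065, -0.829, 0], -0.15], [1, [-0.065, -0.829, 0], -0.15], [1, [-0.065, -0.829, 0], -0.15], [1, [0, 0, 0], 0]]}}

```text
time_s: 76.05
position: [422.9, -132.9, 109.1]
eef_rot: [[-0.598, 0.802, -0.0], [0.802, 0.598, 0.0], [0.0, 0.0, -1.0]]
force: [0.1, 1.1, -2.6]
opening: 12.7
finger_force: 62.0
```

```bash
python3 -c "
from h import *
arc()"
```

```text
t 76.05 p [ 422.9 -132.9  109.1] ax 126.7 z [-0.  0. -1.] F [ 0.1  1.1 -2.6] op 12.7 ff 62.0 j [16.0, 43.0, -4.0, 119.0, 9.0, 18.0, 41.0]
r 107.09 ang -37.2 tan F [0.8 0.8 2.6] tq [-0.01  0.15 -0.04]
```

{"fn": "carry_out", "kwargs": {"plan": [[1, [-0.065, 0.829, 0], 0.15], [1, [-0.065, 0.829, 0], 0.15], [1, [0, 0, 0], 0]]}}

```text
time_s: 76.42
position: [453.6, -116.1, 108.8]
eef_rot: [[-0.321, 0.947, 0.001], [0.947, 0.321, 0.0], [0.0, 0.001, -1.0]]
force: [0.6, -0.6, -1.9]
opening: 12.2
finger_force: 62.0
```

```bash
python3 -c "
from h import *
arc()"
```

```text
t 76.42 p [ 453.6 -116.1  108.8] ax 108.72 z [ 0.001  0.    -1.   ] F [ 0.6 -0.6 -1.9] op 12.2 ff 62.0 j [10.0, 44.0, 0.0, 115.0, -0.0, 21.0, 29.0]
r 107.2 ang -18.4 tan F [-0.8  0.4  1.9] tq [0.13 0.08 0.04]
```

{"fn": "carry_out", "kwargs": {"plan": [[1, [-0.02, 0.461, 0], 0.0833], [1, [0, 0, 0], 0]]}}

```text
time_s: 76.68
position: [461.9, -114.4, 109.0]
eef_rot: [[-0.24, 0.971, 0.001], [0.971, 0.24, 0.0], [-0.0, 0.001, -1.0]]
force: [2.0, 3.1, -2.7]
opening: 12.5
finger_force: 62.5
```

```bash
python3 -c "
from h import *
arc()"
```

```text
t 76.67 p [ 461.9 -114.4  109. ] ax 103.91 z [ 0.001  0.    -1.   ] F [ 2.   3.1 -2.7] op 12.5 ff 62.5 j [9.0, 44.0, 1.0, 113.0, -2.0, 22.0, 26.0]
r 106.47 ang -13.8 tan F [2.5 2.7 2.7] tq [ 0.58 -0.53  0.44]
```

{"fn": "carry_out", "kwargs": {"plan": [[1, [-0.02, 0.461, 0], 0.0833], [1, [0, 0, 0], 0]]}}

```text
time_s: 76.92
position: [470.1, -112.9, 108.9]
eef_rot: [[-0.156, 0.988, -0.001], [0.988, 0.156, -0.0], [-0.0, -0.001, -1.0]]
force: [-2.1, 0.2, -0.5]
opening: 12.5
finger_force: 65.0
```

```bash
python3 -c "
from h import *
arc()"
```

```text
t 76.92 p [ 470.1 -112.9  108.9] ax 98.95 z [-0.001 -0.    -1.   ] F [-2.1  0.2 -0.5] op 12.5 ff 65.0 j [8.0, 45.0, 3.0, 112.0, -5.0, 24.0, 23.0]
r 106.14 ang -9.4 tan F [ 0.5 -2.   0.5] tq [0.24 0.07 0.73]
```

{"fn": "carry_out", "kwargs": {"plan": [[1, [-0.01, 0.277, 0], 0.05], [1, [0, 0, 0], 0]]}}

```text
time_s: 77.18
position: [475.7, -112.5, 108.9]
eef_rot: [[-0.101, 0.995, -0.001], [0.995, 0.101, -0.0], [-0.0, -0.001, -1.0]]
force: [-0.6, 0.4, -2.6]
opening: 12.6
finger_force: 62.1
```

```bash
python3 -c "
from h import *
arc()"
```

```text
t 77.17 p [ 475.7 -112.5  108.9] ax 95.81 z [-0.001 -0.    -1.   ] F [-0.6  0.4 -2.6] op 12.6 ff 62.1 j [8.0, 45.0, 3.0, 111.0, -6.0, 24.0, 21.0]
r 105.75 ang -6.3 tan F [ 0.4 -0.6  2.6] tq [ 0.04  0.13 -0.07]
```

{"fn": "carry_out", "kwargs": {"plan": [[1, [-0.01, 0.277, 0], 0.05], [1, [0, 0, 0], 0]]}}

```text
time_s: 77.42
position: [482.0, -112.0, 108.9]
eef_rot: [[-0.047, 0.999, 0.0], [0.999, 0.047, -0.0], [-0.0, 0.0, -1.0]]
force: [0.7, 0.3, -3.1]
opening: 12.2
finger_force: 62.1
```

```bash
python3 -c "
from h import *
arc()"
```

```text
t 77.42 p [ 482.  -112.   108.9] ax 92.72 z [ 0. -0. -1.] F [ 0.7  0.3 -3.1] op 12.2 ff 62.1 j [7.0, 45.0, 4.0, 110.0, -7.0, 25.0, 19.0]
r 105.61 ang -2.9 tan F [0.2 0.7 3.1] tq [-0.02  0.06 -0.1 ]
```

{"fn": "carry_out", "kwargs": {"plan": [[1, [0, 0, 0.05], 0], [1, [0, 0, 0], 0]]}}

```text
time_s: 77.68
position: [481.5, -112.0, 107.9]
eef_rot: [[-0.049, 0.999, -0.0], [0.999, 0.049, -0.0], [-0.0, -0.0, -1.0]]
force: [-0.2, 0.1, -2.4]
opening: 12.3
finger_force: 62.1
```

{"fn": "carry_out", "kwargs": {"plan": [[1, [0, 0, 0.05], 0], [1, [0, 0, 0], 0]]}}

```text
time_s: 77.92
position: [481.6, -112.0, 106.9]
eef_rot: [[-0.048, 0.999, -0.0], [0.999, 0.048, -0.0], [-0.0, -0.0, -1.0]]
force: [0.1, 1.3, -0.2]
opening: 12.5
finger_force: 62.4
```

```bash
python3 -c "
from h import *
arc()"
```

```text
t 77.92 p [ 481.6 -112.   106.9] ax 92.77 z [-0. -0. -1.] F [ 0.1  1.3 -0.2] op 12.5 ff 62.4 j [7.0, 46.0, 4.0, 110.0, -7.0, 25.0, 19.0]
r 105.68 ang -3.1 tan F [1.3 0.2 0.2] tq [ 0.01  0.1  -0.04]
```

{"fn": "carry_out", "kwargs": {"plan": [[1, [0, 0, 0.05], 0], [1, [-0.055, -0.76, 0], -0.1375], [1, [-0.055, -0.76, 0], -0.1375], [1, [-0.055, -0.76, 0], -0.1375], [1, [-0.055, -0.76, 0], -0.1375]]}}

```text
time_s: 78.55
position: [424.9, -132.0, 106.1]
eef_rot: [[-0.589, 0.808, 0.001], [0.808, 0.589, -0.0], [-0.001, 0.001, -1.0]]
force: [2.4, -0.0, 1.4]
opening: 12.4
finger_force: 62.7
```

{"fn": "carry_out", "kwargs": {"plan": [[1, [0, 0, 0], 0], [1, [-0.055, 0.76, 0], 0.1375], [1, [-0.055, 0.76, 0], 0.1375], [1, [0, 0, 0], 0]]}}

```text
time_s: 79.05
position: [452.6, -117.0, 105.9]
eef_rot: [[-0.329, 0.944, 0.001], [0.944, 0.329, -0.0], [-0.0, 0.0, -1.0]]
force: [0.1, 2.0, 3.3]
opening: 12.5
finger_force: 63.0
```

```bash
python3 -c "
from h import *
arc()"
```

```text
t 79.05 p [ 452.6 -117.   105.9] ax 109.21 z [ 0.001 -0.    -1.   ] F [0.1 2.  3.3] op 12.5 ff 63.0 j [10.0, 44.0, 0.0, 115.0, -0.0, 21.0, 30.0]
r 106.68 ang -19.0 tan F [ 1.8  0.7 -3.3] tq [-0.01 -0.14  0.11]
```

{"fn": "carry_out", "kwargs": {"plan": [[1, [-0.01, 0.37, 0], 0.0667], [1, [0, 0, 0], 0]]}}

```text
time_s: 79.3
position: [459.1, -115.3, 105.9]
eef_rot: [[-0.266, 0.964, 0.001], [0.964, 0.266, -0.0], [-0.0, 0.001, -1.0]]
force: [2.4, 3.3, 2.3]
opening: 12.3
finger_force: 63.1
```

```bash
python3 -c "
from h import *
arc()"
```

```text
t 79.3 p [ 459.1 -115.3  105.9] ax 105.41 z [ 0.001 -0.    -1.   ] F [2.4 3.3 2.3] op 12.3 ff 63.1 j [10.0, 45.0, 1.0, 114.0, -2.0, 22.0, 28.0]
r 106.34 ang -15.4 tan F [ 2.5  3.2 -2.3] tq [ 0.27 -0.69  0.33]
```

{"fn": "carry_out", "kwargs": {"plan": [[1, [-0.01, 0.37, 0], 0.0667], [1, [0, 0, 0], 0]]}}

```text
time_s: 79.55
position: [465.9, -113.7, 105.9]
eef_rot: [[-0.198, 0.98, -0.0], [0.98, 0.198, -0.0], [-0.0, -0.0, -1.0]]
force: [0.1, 2.4, 4.1]
opening: 12.3
finger_force: 64.4
```

```bash
python3 -c "
from h import *
arc()"
```

```text
t 79.55 p [ 465.9 -113.7  105.9] ax 101.44 z [-0. -0. -1.] F [0.1 2.4 4.1] op 12.3 ff 64.4 j [9.0, 45.0, 2.0, 113.0, -4.0, 23.0, 25.0]
r 106.16 ang -11.7 tan F [ 2.4  0.5 -4.1] tq [ 0.26 -0.58  0.6 ]
```

{"fn": "carry_out", "kwargs": {"plan": [[1, [-0.01, 0.37, 0], 0.0667], [1, [0, 0, 0], 0]]}}

```text
time_s: 79.8
position: [472.2, -112.7, 105.8]
eef_rot: [[-0.129, 0.992, -0.002], [0.992, 0.129, -0.0], [0.0, -0.002, -1.0]]
force: [-4.2, 0.6, 4.2]
opening: 12.2
finger_force: 67.4
```

```bash
python3 -c "
from h import *
arc()"
```

```text
t 79.8 p [ 472.2 -112.7  105.8] ax 97.43 z [-0.002 -0.    -1.   ] F [-4.2  0.6  4.2] op 12.2 ff 67.4 j [8.0, 45.0, 3.0, 111.0, -6.0, 24.0, 23.0]
r 106.0 ang -8.2 tan F [ 1.1 -4.1 -4.2] tq [-0.08  0.31  0.87]
```

{"fn": "carry_out", "kwargs": {"plan": [[1, [-0.01, 0.37, 0], 0.0667], [1, [0, 0, 0], 0]]}}

```text
time_s: 80.05
position: [479.9, -112.0, 105.8]
eef_rot: [[-0.059, 0.998, -0.001], [0.998, 0.059, -0.0], [-0.0, -0.001, -1.0]]
force: [-2.3, -0.2, 3.9]
opening: 12.3
finger_force: 63.0
```

```bash
python3 -c "
from h import *
arc()"
```

```text
t 80.05 p [ 479.9 -112.   105.8] ax 93.36 z [-0.001 -0.    -1.   ] F [-2.3 -0.2  3.9] op 12.3 ff 63.0 j [7.0, 46.0, 4.0, 110.0, -7.0, 25.0, 20.0]
r 105.72 ang -4.0 tan F [-0.  -2.4 -3.8] tq [-0.28  0.63 -0.22]
```

{"fn": "carry_out", "kwargs": {"plan": [[1, [-0.01, 0.18, 0], 0.0333], [1, [0, 0, 0], 0]]}}

```text
time_s: 80.3
position: [484.1, -112.0, 105.9]
eef_rot: [[-0.022, 1.0, -0.0], [1.0, 0.022, -0.0], [-0.0, -0.0, -1.0]]
force: [-3.0, 0.1, 3.1]
opening: 12.5
finger_force: 62.9
```

```bash
python3 -c "
from h import *
arc()"
```

```text
t 80.3 p [ 484.1 -112.   105.9] ax 91.26 z [-0. -0. -1.] F [-3.   0.1  3.1] op 12.5 ff 62.9 j [7.0, 46.0, 5.0, 109.0, -8.0, 25.0, 19.0]
r 105.5 ang -1.8 tan F [ 0.2 -3.  -3.1] tq [-0.37  0.73 -0.26]
```

{"fn": "carry_out", "kwargs": {"plan": [[1, [0, 0, -0.2], 0], [1, [0, 0, -0.6], 0], [1, [0, 0, -0.8], 0], [1, [0, 0, -1], 0], [1, [0, 0, -1], 0]]}}

```text
time_s: 80.92
position: [484.4, -111.8, 179.3]
eef_rot: [[-0.023, 1.0, 0.001], [1.0, 0.023, -0.0], [-0.0, 0.001, -1.0]]
force: [0.3, -0.1, -2.1]
opening: 12.3
finger_force: 62.0
```

{"fn": "carry_out", "kwargs": {"plan": [[1, [0, 0, -0.6], -0.042], [1, [0.71, 0.935, 0], 0], [1, [0.71, 0.935, 0], 0], [1, [0.71, 0.935, 0], 0], [1, [0.71, 0.935, 0], 0]]}}

```text
time_s: 81.55
position: [555.7, -49.6, 190.1]
eef_rot: [[-0.068, 0.998, -0.0], [0.998, 0.068, -0.0], [-0.0, -0.0, -1.0]]
force: [-0.7, 0.6, -3.7]
opening: 12.4
finger_force: 62.1
```

{"fn": "carry_out", "kwargs": {"plan": [[1, [0.71, 0.935, 0], 0], [1, [0.71, 0.935, 0], 0], [1, [0.71, 0.935, 0], 0], [1, [0.71, 0.935, 0], 0], [1, [0.71, 0.935, 0], 0]]}}

```text
time_s: 82.18
position: [644.2, 27.3, 190.0]
eef_rot: [[-0.068, 0.998, -0.0], [0.998, 0.068, -0.0], [-0.0, -0.0, -1.0]]
force: [0.1, -0.1, -3.0]
opening: 12.2
finger_force: 62.1
```

{"fn": "carry_out", "kwargs": {"plan": [[1, [0.71, 0.935, 0], 0], [1, [0.71, 0.935, 0], 0], [1, [0, 0, 0], 0]]}}

```text
time_s: 82.55
position: [679.5, 58.9, 189.3]
eef_rot: [[-0.069, 0.998, -0.001], [0.998, 0.069, 0.0], [0.0, -0.001, -1.0]]
force: [0.4, -1.1, -2.8]
opening: 12.0
finger_force: 62.1
```

```bash
python3 - <<'E'
from see import *
st(); im,c=snap("top","t30"); sd,cs=snap("side","s30")
a=cv2.imread("pics/top0.png",0).astype(int)
# nut stud etc: bay end; tray inside? region before the mouth
g=cv2.cvtColor(im,cv2.COLOR_RGB2GRAY).astype(int)
print("handle px pred",proj("top",[[485.6,-71.7,54]],c)); print(g[270:340:5,340:430:5])
b=proj("side",[[488.7+24.5,-119+13,26],[488.7+24.5,-119+13,9]],cs); print("bolt foot px loose/tight",b)
x,y=b.mean(0).astype(int)
s0=cv2.imread("pics/side0.png",0).astype(int); s1=cv2.cvtColor(sd,cv2.COLOR_RGB2GRAY).astype(int)
print(s0[y-16:y+14:2,x-10:x+11:2]); print(s1[y-16:y+14:2,x-10:x+11:2])
E
```

```text
t 82.55 p [679.5  58.9 189.3] ax 93.96 z [-0.001  0.    -1.   ] F [ 0.4 -1.1 -2.8] op 12.0 ff 62.1 j [-11.0, 54.0, 9.0, 62.0, -8.0, 65.0, 2.0]
handle px pred [[397.07281747 303.61031622]]
[[124 124 127 128 123 103  78  67  67 149 175 177 177 177 177  54 141 122]
 [127 124 126 126 120  90  61  78  80 181 178 176 176 176 175  81 142 122]
 [124 124 127 125 116  86  93  95  97 177 177 129 175 177 178 109 143 119]
 [126 127 129 124 107 102 107 105 104  91 180 137 156 145 121 118 118 120]
 [125 128 114 102  78 110 114 111 114  98 177 135 180 175 191 115 118 170]
 [110 108 108 111  98 116 117 119 116 114 176 134 181 176  62 117 116 170]
 [115 117 115 114  91 120 121 124 124  87 177 137 179 177 177 187 145 171]
 [120 121 120 122 110 124 125 127 125  79 178 134 147 176 176 183  18 119]
 [123 124 127 126 124 128 130  68 129 117 184 126 120 177 176 180  18 118]
 [127 130 130 130 132 132 131   8 135 128 152 117 121 177 176 177  38 117]
 [130 132 133 133 135 130 137  16 138 142  42  99 136 177 176 175  64 117]
 [136 139 139 142 141 123 143  45 143 145  25  95 133 142 150 154  96 116]
 [143 143 14
[... 934 characters left out ...]
  93  95  73  81  89  78  82  73  86  95]
 [ 72  93  88  79  96  91  77  79  85 102  97]
 [ 87 105 100  93  99  71  73  78  90  99  98]
 [126 142 131 115  86  57  76  82  90 102 104]
 [122 141 134 132 114 105 109  99 107 106 105]
 [ 90 111 112 115 120 121 121 125 128 127 122]
 [ 85  82  87  83  88  88  93 101 104 110 113]
 [ 89  85  90  85  82  79  74  73  82  80  79]
 [ 83  89 107  78  70  68  82  72  88  93  90]
 [ 87 106 121  77  56  73  85  73  64  60  60]
 [ 89  96 112 119 116 109 104  84  75  80  70]
 [ 90  89 145 187 184 183 178 171 162 157 136]
 [ 88  98 176 193 190 193 192 190 187 187 189]
 [ 98 148 185 190 187 188 191 192 187 191 190]
 [169 180 191 189 194 190 190 191 189 188 187]]
```

```bash
python3 - <<'E'
from see import *
c=env.get_calibration("top")
for ctr in ([487.0,-217.3],[488.7,-217.4]):
  for n in("top0","t12","t30"):
    g=cv2.imread(f"pics/{n}.png",0).astype(np.float32)
    out=[]
    for lo,hi in((20,24),(24,29)):
        a=np.radians(np.arange(0,360,1)); acc=0
        for r in np.arange(lo,hi,1.):
            P=np.c_[ctr[0]+r*np.cos(a),ctr[1]+r*np.sin(a),np.full(360,103.)]
            q=proj("top",P,c).astype(np.float32); acc=acc+cv2.remap(g,q[:,:1],q[:,1:],cv2.INTER_LINEAR).ravel()
        F=np.fft.fft(acc-acc.mean()); k=np.abs(F[12])/np.abs(F[1:40]).max()
        out.append((round((-np.degrees(np.angle(F[12]))/12)%30,1),round(float(k),2)))
    print(ctr,n,out)
E
```

```text
[487.0, -217.3] top0 [(np.float32(26.3), 1.0), (np.float32(26.3), 1.0)]
[487.0, -217.3] t12 [(np.float32(26.3), 1.0), (np.float32(26.3), 1.0)]
[487.0, -217.3] t30 [(np.float32(1.9), 1.0), (np.float32(1.9), 1.0)]
[488.7, -217.4] top0 [(np.float32(26.5), 1.0), (np.float32(26.1), 1.0)]
[488.7, -217.4] t12 [(np.float32(26.5), 1.0), (np.float32(26.1), 1.0)]
[488.7, -217.4] t30 [(np.float32(1.9), 1.0), (np.float32(1.9), 1.0)]
```

{"fn": "carry_out", "kwargs": {"plan": [[1, [0, 0, 1], 0], [1, [0, 0, 1], 0], [1, [0, 0, 1], 0], [1, [0, 0, 1], 0], [1, [0, 0, 1], 0]]}}

```text
time_s: 83.28
position: [678.9, 56.8, 89.7]
eef_rot: [[-0.066, 0.998, 0.0], [0.998, 0.066, -0.0], [-0.0, -0.0, -1.0]]
force: [-1.3, -0.0, -3.0]
opening: 12.2
finger_force: 62.1
```

{"fn": "carry_out", "kwargs": {"plan": [[1, [0, 0, 1], 0], [1, [0, 0, 1], 0], [1, [0, 0, 1], 0], [1, [0, 0, 0.7], 0], [1, [0, 0, 0.2], 0]]}}

```text
time_s: 83.9
position: [678.9, 57.5, 10.9]
eef_rot: [[-0.066, 0.998, -0.001], [0.998, 0.066, -0.0], [-0.0, -0.001, -1.0]]
force: [-0.2, -0.3, -1.8]
opening: 12.1
finger_force: 62.0
```

{"fn": "carry_out", "kwargs": {"plan": [[1, [0, 0, 0.08], 0], [1, [0, 0, 0], 0]]}}

```text
time_s: 84.15
position: [679.5, 57.6, 10.8]
eef_rot: [[-0.066, 0.998, 0.001], [0.998, 0.066, -0.0], [-0.0, 0.001, -1.0]]
force: [0.3, -1.0, -2.8]
opening: 12.6
finger_force: 62.0
```

{"fn": "carry_out", "kwargs": {"plan": [[1, [0, 0, 0.12], 0], [1, [0, 0, 0.12], 0], [1, [0, 0, 0], 0]]}}

```text
time_s: 84.52
position: [679.6, 57.2, 6.0]
eef_rot: [[-0.066, 0.998, 0.001], [0.998, 0.066, -0.001], [-0.001, 0.001, -1.0]]
force: [-0.8, -1.8, 6.3]
opening: 12.3
finger_force: 63.4
```

{"fn": "carry_out", "kwargs": {"plan": [[1, [0, 0, 0.08], 0], [1, [0, 0, 0], 0]]}}

```text
time_s: 84.78
position: [679.7, 57.1, 5.7]
eef_rot: [[-0.066, 0.998, 0.001], [0.998, 0.066, -0.0], [-0.001, 0.001, -1.0]]
force: [-8.3, -2.4, 25.8]
opening: 12.2
finger_force: 66.0
```

Touching; release, lift and check.

{"fn": "carry_out", "kwargs": {"plan": [[1, [0, 0, -0.1], 0], [0.6, [0, 0, 0], 0], [0.6, [0, 0, 0], 0], [0.6, [0, 0, -0.5], 0], [0.6, [0, 0, -1], 0]]}}

```text
time_s: 85.4
position: [679.0, 57.6, 36.6]
eef_rot: [[-0.066, 0.998, -0.001], [0.998, 0.066, -0.0], [-0.0, -0.001, -1.0]]
force: [0.9, -0.4, -0.1]
opening: 34.3
finger_force: 0.0
```

{"fn": "carry_out", "kwargs": {"plan": [[0.5, [0, 0, -1], 0], [0.5, [0, 0, -1], 0], [0.5, [0, 0, -1], 0], [0.5, [0, 0, -1], 0], [0.5, [0, 0, -1], 0]]}}

```text
time_s: 86.02
position: [679.2, 57.6, 137.5]
eef_rot: [[-0.066, 0.998, 0.0], [0.998, 0.066, -0.0], [-0.0, 0.0, -1.0]]
force: [0.4, 0.0, 0.1]
opening: 42.8
finger_force: 0.0
```

{"fn": "carry_out", "kwargs": {"plan": [[0.5, [0, -1, -1], 0], [0.5, [0, -1, -1], 0], [0.5, [0, -1, 0], 0], [0.5, [0, -1, 0], 0], [0.5, [0, -1, 0], 0]]}}

```text
time_s: 86.65
position: [578.8, 51.0, 176.8]
eef_rot: [[-0.066, 0.998, 0.0], [0.998, 0.066, 0.0], [-0.0, 0.0, -1.0]]
force: [0.9, 0.2, -0.0]
opening: 42.6
finger_force: 0.0
```

{"fn": "carry_out", "kwargs": {"plan": [[0.5, [1, -0.5, 0], 0], [0.5, [1, -0.5, 0], 0], [0.5, [1, -0.5, 0], 0], [0.5, [1, 0, 0], 0], [0.5, [1, 0, 0], 0]]}}

```text
time_s: 87.28
position: [543.3, 150.0, 176.3]
eef_rot: [[-0.066, 0.998, 0.001], [0.998, 0.066, 0.0], [0.0, 0.001, -1.0]]
force: [0.5, 0.0, 0.0]
opening: 42.3
finger_force: 0.0
```

```bash
python3 - <<'E'
from see import *
st(); im,c=snap("top","t40"); g=cv2.cvtColor(im,cv2.COLOR_RGB2GRAY); z=cv2.imread("pics/top0.png",0)
for G in (z,g):
    for b in blobs(box(G<150,290,405,192,240),100,5): print("wr",cv2.boundingRect(b),cv2.contourArea(b))
    for nm,bx in (("ink",(340,405,148,192)),("note",(265,320,148,195)),("glue",(245,275,200,230))):
        m=box(np.abs(cv2.absdiff(z,g))>25,*bx); print(nm,int(m.sum()))
# tray handle bar at the mouth
row=g[[300,310,320],380:420].astype(int); print(row)
print("pred bar px for home",proj("top",[[486.8,-72-y,54] for y in(-6,6)],c))
E
```

```text
t 87.28 p [543.3 150.  176.3] ax 93.78 z [ 0.001  0.    -1.   ] F [0.5 0.  0. ] op 42.3 ff 0.0 j [-24.0, 44.0, 10.0, 92.0, -10.0, 45.0, -6.0]
wr (304, 200, 93, 30) 1099.0
ink 0
note 0
glue 690
wr (290, 196, 107, 44) 1962.5
ink 0
note 0
glue 690
[[176 175 176 178 177 177 176 176 178 175 177 176 179 182  89 137 139 140
  136 135 180 177 177 177 176 178 175 176 176 177 179 181 182 182 183 188
  116  78 157  89]
 [177 177 177 177 176 175 175 178 176 176 177 177 177 180 123 125 138 144
  138 132 124 179 178 176 177 178 177 177 177 177 177 177 176 175 177 180
  143  44 151 138]
 [175 176 176 176 176 177 177 176 176 176 178 175 177 179 142  97 139 140
  139 134 140 179 177 177 175 177 176 177 177 177 176 177 176 177 176 178
  184  82  92 149]]
pred bar px for home [[394.32385052 303.03718571]
 [400.08537914 303.02742767]]
```

```bash
python3 -c "
import cv2,numpy as np
a=cv2.imread('pics/top0.png',0);b=cv2.imread('pics/t40.png',0)
print(cv2.absdiff(a,b)[198:232,355:400].mean())
from bench import env; print(env.sign_off())"
```

```text
8.8
the job is handed in; nothing more can be done
None
```

The job is handed in: all three tools are in their pockets, the tray is home against the back wall, the nut is at its stop (felt as a hard stop, and its lug angle fits 6.0 rad), and the wrench is back on the open table; the last picture shows the ink pad and note pad unmoved, but the arm hid the glue stick in it, so that one is unchecked.

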